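Show the gas gauge to the station camera with the inspection mirror

ROBOT

A 7-joint arm with a two-finger parallel gripper is mounted at the origin on the work surface. World frame = base frame: x ahead of the robot, y to its left, z up, the work surface at z = 0. Lengths are in m, angles in rad, forces in N, time in s.
With the tool pointing down it reaches from about 0.375 to 0.925 m from the base axis. Payload 3.1 kg.
Tool frame: the origin (TCP) lies at the very end of the fingers, on their centre line; the grasp point (between the pads) lies 19 mm behind it; z points along the fingers, x is the direction in which the jaws open and shut, and the axes are right-handed (so a half turn about z gives the same grasp; the last joint's range is limited). The gripper opens to 85 mm and grips with 20 to 120 N. Pads are 22 mm wide; open, the fingers measure 114 mm over their backs; the gripper's body (76 mm by 85 mm) begins 54 mm behind the grasp point. The pads swing forward as they close: fully open they stand 13 mm farther back than shut.
Start: joints at [-1.377, 0.383, 0.044, 1.598, -0.018, 1.161, -0.05], TCP at [0.187, 0.623, 0.231] pointing down, gripper open.
Joint ranges: [-2.61, 2.61], [-0.41, 2.15], [-1.48, 1.57], [0, 2.5], [-1.57, 4.71], [0.05, 1.97], [-2.85, 2.85]. Speed limits (rad/s): [2.79, 2.79, 3.14, 3.14, 3.14, 3.14, 3.14].

INTERFACE

Orientations are given as a 3x3 rotation matrix whose columns are the frame's x, y, z axes.
In Python, from plant import * gives the robot as it stands.
- The arm moves only by the tool servo_tool, never from a script. Its argument "targets" is a list of rows, each a list of 3 entries, a list of its own where there are three numbers: the closure, from -1 (fully open) to 1 (shut), then the shift along the tool's x, y, z in m, then the turn, a rotation vector about the tool's x, y, z in rad. In form: [[jaw, [dx, dy, dz], [ax, ay, az]], ...]. A call has 1 to 8 rows; each row is the pose to reach, as a shift and turn from the pose commanded when the call began, along the tool's axes at that moment; what a row does not reach only later rows make up. A row lasts 1/8 s, in which the tool goes at most 62.5 mm and 10.7 degrees, less where a joint would pass 70% of its speed; a pose out of reach is approached as far as the arm can. A call with a gripper value outside its range is refused whole. The fingers move at their own pace and stop on an object; "newtons" is the grip in N (left out, the last holds). Time passes only in rows, so rows that repeat a pose let the fingers close. It gives the time, the measured TCP pose, the force and the opening at its end, in the units of the state.
- get_state(): the state, without advancing time (a new reading comes with each control period).
- grab_frame(name): name is "side" or "top" or "wrist"; returns a dict with "image" (480x640x3 uint8, red, green, blue), "depth" (480x640 float32, m along the optical axis (not along the pixel's ray), 0 where there is no reading), "fx", "fy", "cx", "cy" (pixels), "k1" (the pictures are not rectified: a ray, as slopes to the right and down, at radius r is drawn at 1 + k1 r^2 times it, then the intrinsics apply), "position" and "attitude" of the camera in the world. Camera axes: x right, y down, z forward; pixel columns grow to the right and rows downward; lengths in m; the calibration is good to about 2 mm. A picture is of the moment at which its call begins.
- close_job(): hands the job in, once; it reports no verdict.
Trained networks look in the newest picture that a camera, given by its name, has taken for a name from the list of things; names that differ only in an ending like _2 or _b are one class to them, and where a whole thing is asked for, a point or a joint stands for the part that bears it (a point fixed in the world has none). Each returns a list of dicts, best first, with "confidence" (0 to 1); they miss things now and then, are a little off and sometimes report something else, mostly with a low value. They report only what shows in the picture. A call takes as long as a camera call.
- look_for(camera, target): "position" ([x, y, z] in m, in the coordinates of the camera as it stood for that picture, good to about 4 mm: the middle of the surface that is visible of it).
- outline_of(camera, target): "mask" (480x640 bool, what is visible of it).
The state is a dict: "time_s": time; "qpos": joint angles; "joint_velocities": joint speeds; "tau": joint torques, N m; "tool_pos": TCP position; "tool_rot": TCP orientation; "force": force on the tool from outside, world axes, zero at the start; "wrist_torque": the same for the moment, N m; "grip_width": finger opening in m.
Only numpy, scipy, OpenCV 4.12 (cv2) and the standard library are available. Lean on these libraries where they do the work, as an engineer would, in place of code of your own. Each camera call takes 0.05 s, during which the arm holds its last target.

TASK

The remote technician watches through the camera on top of the test-gas cabinet, which looks out over the door and cannot see inside: swing the cabinet door wide open by its handle, square to the cabinet or further, and leave it open. Then pick up the inspection mirror by its handle and hold it in front of the opening, some 15 cm out and midway in height between the camera lens and the dial gauge inside, turned and tilted so that the camera sees the gauge in the middle of the mirror. Finish while still holding the mirror there, steady and touching nothing else, and do not knock it or shift the other things on the desk.

Things in the scene. Friction and masses are not known exactly. Their poses are not given: they have to be found in the camera images.
- cabinet: White test-gas cabinet standing fixed on the desk, 190 mm deep, 340 wide, 240 high, with a clear roof and a dark camera on the middle of its roof at the front edge. Origin: middle of its front edge at desk level. Its x axis points from the front (door side, facing the robot at yaw 0) to the back, y to the hinge side, z up.
- cabinet_door (a joint): Angle of the cabinet's door in rad: 0 shut, grows as it opens to its stop at 1.75; 1.57 is square to the cabinet. The door is white, 328 mm wide, 222 high (from 14 mm above the desk to 236) and 12 thick; hinged on an upright axis at the cabinet's +y front edge, it swings out towards the robot (clockwise seen from above). Light friction (about 0.5 N at the handle) keeps it where it is left.
- door_handle (a point): Grip point of the door's handle, which moves with the door: an upright round steel bar 10 mm thick, 35 mm clear of the door's face (axis to face), from 119 to 219 mm above the desk; this point is on its axis 204 mm above the desk, 300 mm from the hinge axis along the door and 47 mm out from it. With the door shut it is at (-47, -135, 204) mm in the cabinet's frame. The bar may turn between the fingers. Axes as the cabinet's when shut.
- door_hinge (a point): Point on the door's upright hinge axis, at the cabinet's frame (0, 165, 125) mm.
- lens (a point): Centre of the camera's round lens, 303 mm above the desk, over the cabinet's front edge, at (8, 0, 303) mm in the cabinet's frame. It looks out from the front and about 32 degrees down.
- gauge (a point): Middle of the dial of the round gauge (white dial, steel rim, 54 mm across) on the grey unit inside the cabinet, facing out of the door opening; directly below the camera, at (40, 0, 95) mm in the cabinet's frame. Hidden while the door is shut.
- halfway (a point): Unseen point midway between lens and gauge, at (24, 0, 199) mm in the cabinet's frame. A mirror that is equally far from the lens and from the gauge (that is, level with this point to about 3 cm) shows the gauge to the camera in its middle when its face looks straight at this point.
- mirror: Inspection mirror lying on the desk; this body is its handle with a steel rod. Handle: black rubber, square-edged, 120 mm long, 20 wide, 24 high; grip it across its 20 mm about its middle. Origin: centre of the handle's underside; x runs along the handle towards the mirror head, y across, z up. A thin rod goes on from the handle's front end, 12 mm above its underside, to the head's swivel at x = 109 mm. Whole tool about 0.22 kg.
- mirror_head (a joint): Angle of the mirror head's stiff swivel in rad, at (109, 0, 12) mm in the handle's frame, axis across the handle: 0 when the mirror's face stands square to the handle and looks away from it along +x; positive when the head leans back towards the handle (face looks upward), negative when it leans forward. It differs from one start to the next (-0.3 to 0.2) and stays as found (0.4 N m of friction): tilt the whole tool.
- mirror_face (a point): Middle of the mirror's glass face (head 92 mm wide, 82 high, 5 thick, standing up from the front end of the rod), 36 mm above the swivel and 7 mm in front of it. Its x axis is the way the glass looks, y across, z up along the glass.
- table: White desk, its top at height 0.
- gel_bottle: Bystander: clear pump bottle, 64 mm across, 172 high.
- mouthpiece_a: Bystander: cardboard mouthpiece tube standing on end, 33 mm across, 65 high.
- mouthpiece_b: Bystander: another such tube.
- torch: Bystander: pen torch lying on the desk, 134 mm long, 16 thick.
- steel_bowl: Bystander: steel bowl, 110 mm across, 45 high.
- jar: Bystander: glass jar with steel lid, 70 mm across, 99 high.
- flow_head: Bystander: beige hand-held flow head standing on its foot, 147 mm high.

How it is judged:
By the outcome, as a careful person would: the job done as asked, in the order asked, and still so for the second after the job is handed in, while the arm keeps its last pose, push and grip.
It also fails if it takes over 59 s, if anything falls off the work surface, if the arm or the gripper's body presses on something with over 40 N, if the wrist force passes 120 N, or if a joint passes its speed limit or range.

## Working session

There is one attempt and no reset: what is moved stays moved. The work goes in short steps, Python scripts to look and compute and a tool call to move; the robot and the scene stay as the last step left them, time stands still between calls to the robot, and variables do not carry over. Pictures are saved under pics/ and viewed, and the job is handed in when it is done.

Besides the shell and the picture viewer there is one more tool, called after "Request:" by a JSON object that holds its "method" and its "body". servo_tool: Moves the arm, as the interface text tells. Its arguments: {"type":"object","properties":{"targets":{"type":"array","items":{"type":"array"}},"newtons":{"type":"number"}},"required":["targets"]}

```bash
ls -la; mkdir -p pics
python3 - <<'E'
from plant import *
import cv2
s=get_state(); print({k:s[k] for k in s})
for n in ["side","top","wrist"]:
    f=grab_frame(n); cv2.imwrite(f"pics/{n}0.png",f["image"][:,:,::-1])
    print(n,f["fx"],f["fy"],f["cx"],f["cy"],f["k1"],f["position"],f["attitude"])
E
```

```text
total 12
drwxr-xr-x  3 agent agent 4096 Dec  7 14:19 .
drwxr-xr-x 23 root  root  4096 Dec  7 14:19 ..
drwxr-xr-x  2 agent agent 4096 Dec  7 14:19 pics
{'time_s': 0.0, 'qpos': array([-1.37682981,  0.38380645,  0.04385476,  1.59961901, -0.01792138,
        1.161231  , -0.04987086]), 'joint_velocities': array([ 7.59697368e-04, -1.76872764e-04,  1.91171846e-03,  6.78501872e-04,
        7.87526879e-05, -4.31968146e-04,  1.22864456e-03]), 'tau': array([ 1.33058948e-04, -4.33452165e+01,  1.02486949e+00, -2.49513692e+01,
        1.06616918e-02,  1.12748577e-02, -3.39664084e-06]), 'tool_pos': array([0.18670282, 0.62159269, 0.22988509]), 'tool_rot': array([[ 2.87566740e-01,  9.57760386e-01, -6.42436088e-04],
       [ 9.57756886e-01, -2.87567428e-01, -2.59259215e-03],
       [-2.66782575e-03,  1.30245685e-04, -9.99996433e-01]]), 'force': array([-0.02322042,  0.35212143,  0.93981412]), 'wrist_torque': array([-0.0639775 ,  0.01771131,  0.01197865]), 'grip_width': 0.08506488106544945}
side 584.2209359703457 584.2209359703457 322.22716206630554 236.07059643671008 -0.0160794008328862 [ 0.42413062 -0.97109237  1.35648439] [[ 0.99076219 -0.11139552  0.07733894]
 [-0.13508597 -0.76057512  0.63504115]
 [-0.01191867 -0.63962217 -0.76859705]]
top 491.2944816862371 491.2944816862371 322.4136049506493 235.14680362191618 -0.006201018239596665 [0.33847644 0.01343622 1.63440774] [[ 0.0285978  -0.99152383  0.12673857]
 [-0.99957477 -0.02764402  0.00927847]
 [-0.00569626 -0.12695002 -0.99189276]]
wrist 347.8180586163091 347.8180586163091 319.6113746666924 232.00857177158542 -0.06716204960019351 [0.12032591 0.6420382  0.37313123] [[ 0.2873402   0.92170789  0.26055743]
 [ 0.95782317 -0.27558774 -0.08140127]
 [-0.00322176  0.2729578  -0.96202061]]
```

View pics/side0.png

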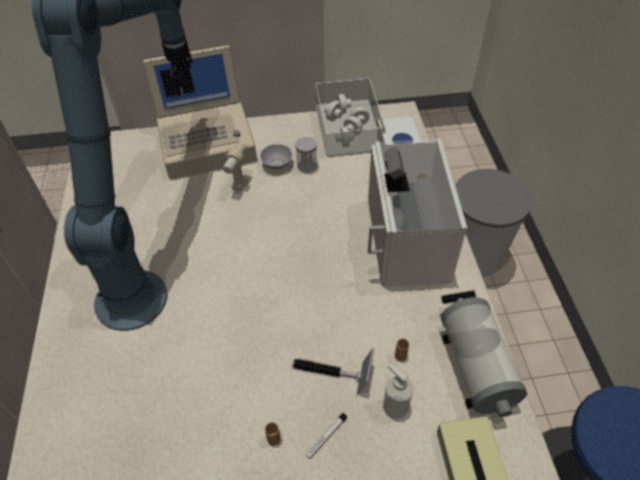

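View pics/top0.png

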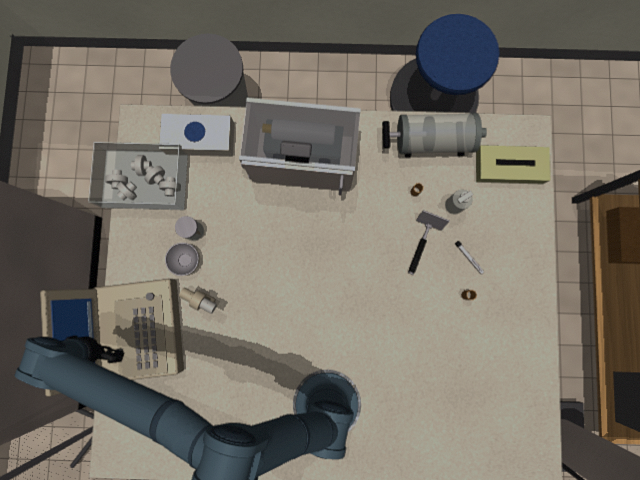

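View pics/wrist0.png

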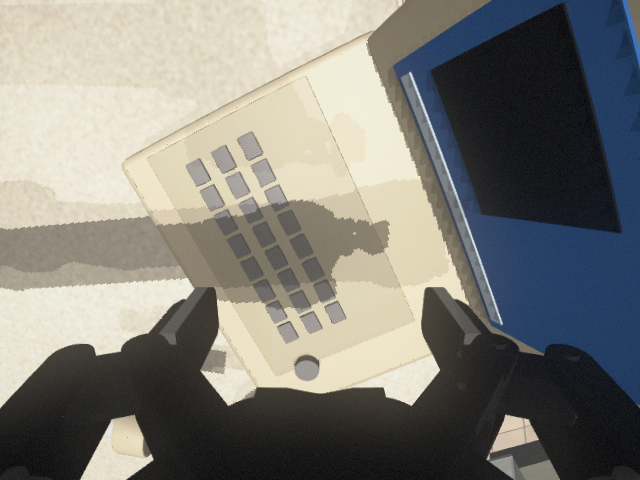

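```bash
cat > h.py <<'E'
import numpy as np, cv2
from plant import *
def rays(f,uv):
    uv=np.atleast_2d(np.asarray(uv,float)); d=np.stack([(uv[:,0]-f["cx"])/f["fx"],(uv[:,1]-f["cy"])/f["fy"]],1)
    p=d.copy()
    for _ in range(10): p=d/(1+f["k1"]*(p**2).sum(1,keepdims=True))
    return np.c_[p,np.ones(len(p))]
def p2w(f,uv,z=None):
    r=rays(f,uv); uv=np.atleast_2d(uv).astype(int)
    if z is None: z=f["depth"][uv[:,1],uv[:,0]]
    return (r*np.reshape(z,(-1,1)))@np.array(f["attitude"]).T+np.array(f["position"])
def hit(f,uv,h):
    r=rays(f,uv)@np.array(f["attitude"]).T; c=np.array(f["position"])
    return c+r*((h-c[2])/r[:,2:3])
def w2p(f,P):
    q=(np.atleast_2d(P)-np.array(f["position"]))@np.array(f["attitude"])
    p=q[:,:2]/q[:,2:]; p=p*(1+f["k1"]*(p**2).sum(1,keepdims=True))
    return np.c_[p[:,0]*f["fx"]+f["cx"],p[:,1]*f["fy"]+f["cy"]]
def cam(f,p): return np.array(f["attitude"])@np.array(p)+np.array(f["position"])
def cloud(f,m=None):
    v,u=np.nonzero((f["depth"]>0)&(m if m is not None else True)); return p2w(f,np.c_[u,v])
E
python3 - <<'E'
from h import *
import pickle
np.set_printoptions(precision=3,suppress=True)
for n in ["top","side"]:
    f=grab_frame(n); pickle.dump(f,open(f"{n}.pkl","wb"))
    ms={}
    for t in ["cabinet","cabinet_door","door_handle","lens","mirror","mirror_face","gel_bottle","mouthpiece_a","torch","steel_bowl","jar","flow_head"]:
        L=look_for(n,t); 
        print(n,t,[(np.round(cam(f,d["position"]),3).tolist(),round(d["confidence"],2)) for d in L[:3]])
    for t in ["cabinet","cabinet_door","door_handle","mirror","mirror_face"]:
        O=outline_of(n,t)
        if O: ms[t]=O[0]["mask"]; print(n,t,O[0]["confidence"],ms[t].sum())
    pickle.dump(ms,open(f"{n}_m.pkl","wb"))
print(get_state()["time_s"])
E
```

```text
top cabinet [([0.782, 0.101, 0.236], 0.89), ([0.602, -0.332, 0.052], 0.69)]
top cabinet_door [([0.326, 0.397, 0.137], 0.32)]
top door_handle [([0.712, 0.104, 0.167], 0.9)]
top lens [([0.788, 0.103, 0.242], 0.73), ([0.315, -0.145, 0.001], 0.62)]
top mirror [([0.584, -0.308, 0.025], 0.7), ([0.78, 0.098, 0.239], 0.54)]
top mirror_face [([0.601, -0.328, 0.045], 0.54)]
top gel_bottle [([0.649, -0.396, 0.11], 0.81), ([0.453, 0.495, 0.02], 0.68)]
top mouthpiece_a [([0.707, -0.286, 0.042], 0.62), ([0.364, -0.445, 0.038], 0.43)]
top torch [([0.583, -0.306, 0.028], 0.62)]
top steel_bowl [([0.453, 0.496, 0.02], 0.55)]
top jar [([0.547, 0.453, 0.096], 0.95)]
top flow_head [([0.327, 0.399, 0.136], 0.62)]
top cabinet 0.65 9483
top cabinet_door 0.68 2165
top door_handle 0.97 2316
top mirror 0.78 652
top mirror_face 0.66 381
side cabinet [([0.793, 0.001, 0.242], 0.96)]
side cabinet_door [([0.706, 0.053, 0.168], 0.57)]
side door_handle [([0.487, -0.462, 0.012], 0.19)]
side lens [([0.796, -0.002, 0.236], 0.79), ([0.707, 0.05, 0.168], 0.3)]
side mirror [([0.532, -0.304, 0.025], 0.91), ([0.795, -0.001, 0.242], 0.74), ([0.706, 0.047, 0.168], 0.25)]
side mirror_face [([0.599, -0.331, 0.051], 0.72)]
side gel_bottle [([0.656, -0.421, 0.108], 0.86)]
side mouthpiece_a [([0.363, -0.458, 0.04], 0.79), ([0.705, -0.285, 0.041], 0.51)]
side torch [([0.705, 0.053, 0.166], 0.75), ([0.492, -0.458, 0.011], 0.71), ([0.323, 0.387, 0.121], 0.32)]
side steel_bowl [([0.454, 0.505, 0.023], 0.74)]
side jar [([0.547, 0.437, 0.076], 0.61)]
side flow_head [([0.323, 0.392, 0.119], 0.82)]
side cabinet 0.94 12222
side cabinet_door 0.68 1784
side door_handle 0.83 1891
side mirror 0.89 910
side mirror_face 0.73 383
1.95
```

Run:
```python
from h import *
import pickle
np.set_printoptions(precision=3,suppress=True,linewidth=150)
F={n:pickle.load(open(n+".pkl","rb")) for n in ["top","side"]}
M={n:pickle.load(open(n+"_m.pkl","rb")) for n in ["top","side"]}
for n in F:
    f=F[n]; P=cloud(f)
    print(n,"table z",np.median(P[(abs(P[:,0]-.45)<.05)&(abs(P[:,1])<.1),2]))
    C=P[(P[:,0]>.6)&(P[:,0]<1.05)&(P[:,1]>-.15)&(P[:,1]<.4)]
    print(np.histogram(C[:,2],bins=np.arange(-.02,.4,.02)))
    for y in np.arange(-.08,.32,.04):
        r=C[(abs(C[:,1]-y)<.005)&(C[:,2]>.215)&(C[:,2]<.26)]
        if len(r): print(round(y,2),"front",r[:,0].min(),"back",r[:,0].max(),"z",np.median(r[:,2]),len(r))
    h=C[(C[:,2]>.28)]; print("cam",h.mean(0) if len(h) else None,h.min(0),h.max(0))
    # front face points
    r=C[(C[:,2]>.03)&(C[:,2]<.2)]; print(len(r))
for n in F:
    b=F[n]["image"][:,:,::-1].copy()
    x0,y0,x1,y1=(220,80,390,220) if n=="top" else (340,110,490,310)
    cv2.imwrite(f"pics/{n}_cab.png",cv2.resize(b[y0:y1,x0:x1],None,fx=4 if n=="top" else 3,fy=4 if n=="top" else 3,interpolation=cv2.INTER_CUBIC))
    x0,y0,x1,y1=(390,180,500,310) if n=="top" else (270,330,420,450)
    cv2.imwrite(f"pics/{n}_mir.png",cv2.resize(b[y0:y1,x0:x1],None,fx=4,fy=4,interpolation=cv2.INTER_CUBIC))
```

```text
top table z 4.94244513578046e-05
(array([4012, 4337,  185,  213,  712,  209,  145,  155,  165,  166,  180,  199, 3778, 3650,    0,    0,   67,  385,    2,    0]), array([-0.02,  0.  ,  0.02,  0.04,  0.06,  0.08,  0.1 ,  0.12,  0.14,  0.16,  0.18,  0.2 ,  0.22,  0.24,  0.26,  0.28,  0.3 ,  0.32,  0.34,  0.36,
        0.38]))
-0.04 front 0.6973847027593771 back 0.8988580844133363 z 0.23947343350001493 240
0.0 front 0.699117334227609 back 0.9037683156974403 z 0.24000920623204502 238
0.04 front 0.7036396770688462 back 0.9055095623307825 z 0.2401576571501034 233
0.08 front 0.7043053990599095 back 0.9076731584069164 z 0.23989451023044084 171
0.12 front 0.708318494326158 back 0.912325137451909 z 0.24010392921397816 185
0.16 front 0.7122748515991697 back 0.9150362547160951 z 0.2399907572391201 220
0.2 front 0.7144905544238405 back 0.9176525226337924 z 0.24015138254805257 236
0.24 front 0.7175009305876745 back 0.9210573098684431 z 0.24011225245044288 238
0.28 front 0.7328685780004229 back 0.7714084610232654 z 0.23775373403958566 10
cam [0.742 0.106 0.327] [0.721 0.064 0.308] [0.77  0.15  0.34
[... 499 characters left out ...]
 front 0.7024769547500163 back 0.9042650712600094 z 0.23922473678269018 224
0.04 front 0.7049401613716418 back 0.9079905501879085 z 0.23955684887159234 220
0.08 front 0.7072749639109563 back 0.9105927331926014 z 0.24078556802312368 222
0.12 front 0.7117033892473179 back 0.9139447226506451 z 0.24021273772980867 168
0.16 front 0.7131297188516379 back 0.9174350068168976 z 0.2389436860217129 135
0.2 front 0.7161543814875035 back 0.9202223405860752 z 0.23939022047383762 145
0.24 front 0.7193204079659321 back 0.9222469688984136 z 0.23915936312666874 164
0.28 front 0.734350874183302 back 0.8037649916481516 z 0.23629027573681216 15
cam [0.743 0.096 0.324] [0.722 0.059 0.298] [0.769 0.15  0.337]
3803
```

View pics/top_cab.png

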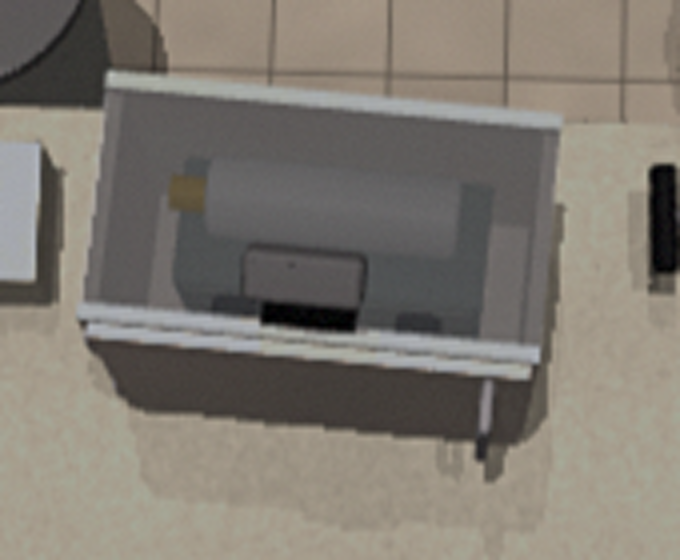

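View pics/side_cab.png

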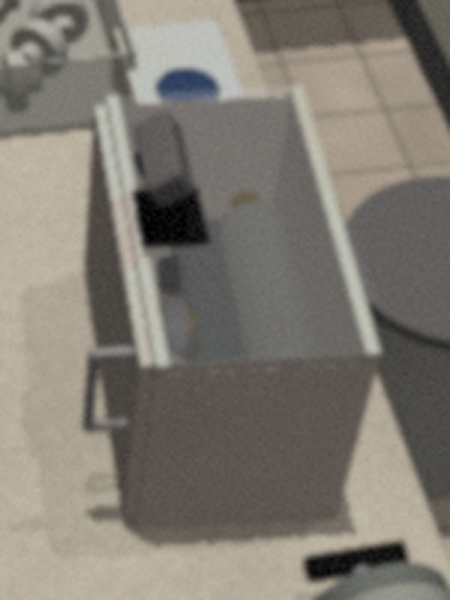

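View pics/top_mir.png

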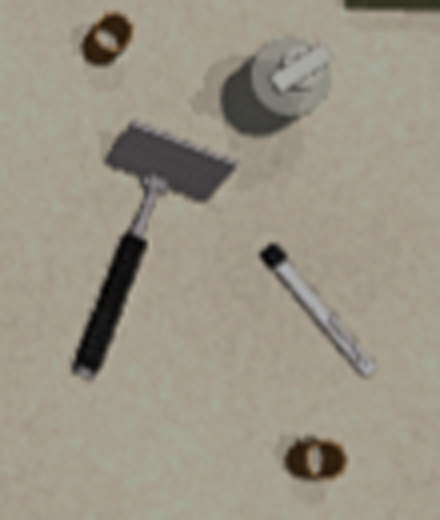

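View pics/side_mir.png

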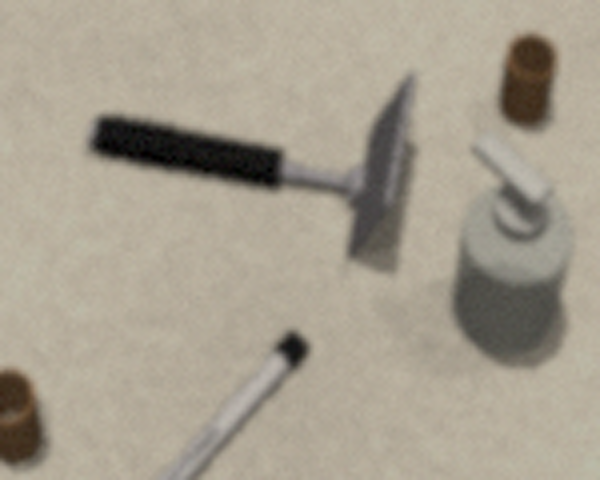

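Run:
```python
from h import *
import pickle
from scipy.optimize import least_squares
np.set_printoptions(precision=4,suppress=True,linewidth=150)
F={n:pickle.load(open(n+".pkl","rb")) for n in ["top","side"]}
def un(n,u):
    s,o=(4,(220,80)) if n=="top" else (3,(340,110)); return (np.array(u)+.5)/s-.5+np.array(o)
obs=[("top",(110,74),(.19,.17,.24)),("top",(561,117),(.19,-.17,.24)),("top",(79,316),(0,.17,.24)),("top",(539,360),(0,-.17,.24)),
("side",(379,354),(.19,-.17,.24)),("side",(300,88),(.19,.17,.24)),("side",(165,363),(0,-.17,.24)),("side",(118,97),(0,.17,.24)),("side",(343,528),(.19,-.17,0)),
]
def W(p,c):
    c=np.array(c); cs,sn=np.cos(p[2]),np.sin(p[2]); return np.array([p[0]+cs*c[0]-sn*c[1],p[1]+sn*c[0]+cs*c[1],c[2]])
res=lambda p:np.concatenate([w2p(F[n],W(p,c))[0]-un(n,u) for n,u,c in obs])
for sel in ["top","side",None]:
    O=obs
    r=least_squares(lambda p:np.concatenate([w2p(F[n],W(p,c))[0]-un(n,u) for n,u,c in obs if sel in (None,n)]),[.72,.1,-.07],loss="soft_l1")
    print(sel,r.x); print(r.fun.reshape(-1,2).round(1).tolist())
p=r.x
for nm,c in dict(handle=(-.047,-.135,.204),hinge=(0,.165,.125),lens=(.008,0,.303),gauge=(.04,0,.095),half=(.024,0,.199)).items(): print(nm,W(p,c))
for n in F:
    print(n,w2p(F[n],[W(p,(-.047,-.135,.219)),W(p,(-.047,-.135,.119))]))
# mirror
for n in F:
    f=F[n];P=cloud(f)
    C=P[(P[:,0]>.45)&(P[:,0]<.68)&(P[:,1]>-.37)&(P[:,1]<-.26)&(P[:,2]>.012)]
    print(n,len(C),C[:,2].max())
    H=C[(C[:,0]<.575)&(C[:,2]<.035)]
    q=H[:,:2]-H[:,:2].mean(0); w,v=np.linalg.eigh(q.T@q); d=v[:,1]*np.sign(v[0,1]); t=q@d
    print("handle mean",H.mean(0),"dir",d,np.arctan2(d[1],d[0]),"ext",t.min(),t.max(),"w",np.ptp(q@v[:,0]), "z",np.percentile(H[:,2],[10,50,90]))
    d3=np.array([d[0],d[1]]);ctr=H[:,:2].mean(0)
    G=C[(C[:,2]>.03)]
    a=(G[:,:2]-ctr)@d3; b=(G[:,:2]-ctr)@np.array([-d3[1],d3[0]])
    print("head along/z:"); 
    for zz in np.arange(.03,.1,.01):
        s=abs(G[:,2]-zz)<.005
        if s.sum(): print(round(zz,2),a[s].min(),np.median(a[s]),a[s].max(),b[s].min(),b[s].max(),s.sum())
```

```text
top [ 0.7213  0.1076 -0.0721]
[[-0.5, -0.7], [0.7, -0.7], [-0.5, 0.6], [0.3, 0.8]]
side [ 0.728   0.1081 -0.0782]
[[3.0, 0.5], [3.6, -0.4], [-1.0, 1.4], [-1.4, -0.3], [-0.4, -2.3]]
None [ 0.7229  0.1073 -0.07  ]
[[-0.5, -1.2], [0.7, -1.4], [-0.5, 0.2], [0.4, 0.1], [1.5, 0.4], [1.3, -0.4], [-2.4, 1.8], [-3.6, 0.0], [-1.7, -2.3]]
handle [ 0.6666 -0.024   0.204 ]
hinge [0.7345 0.2719 0.125 ]
lens [0.7309 0.1068 0.303 ]
gauge [0.7628 0.1045 0.095 ]
half [0.7469 0.1057 0.199 ]
top [[341.0808 185.9816]
 [340.0634 193.1769]]
side [[371.4268 228.3507]
 [369.4632 252.5073]]
top 574 0.09341253177134456
handle mean [ 0.5028 -0.2925  0.0228] dir [ 0.9218 -0.3878] -0.3982200100924187 ext -0.058074839303378686 0.09321122436050366 w 0.05033182464213957 z [0.0164 0.0233 0.0275]
head along/z:
0.03 -0.05494552290949345 0.0948846477164918 0.10028532766576508 -0.03592498689146046 0.043566244161341645 22
0.04 -0.037228312022962236 0.09974167997319522 0.10553653477216969 -0.03865215193504374 0.04724942677918566 42
0.05 0.09734635054840117 0.10267082456731057 0.10997602260338687 -0.04067749936846855 0.0489
[... 727 characters left out ...]
3007 -0.0439889209835901 0.04364524424591752 21
0.04 0.09742445396567238 0.09955169760286758 0.10203289623239659 -0.04325452206202507 0.04385762574802524 35
0.05 0.09937263154126585 0.10243208284109588 0.1058759910680356 -0.040362983350481024 0.043243289561282636 33
0.06 0.10271351207527658 0.10516596911184489 0.11034710885535498 -0.0410318980146974 0.04497064673919189 32
0.07 0.10511039374402381 0.10771758300336508 0.1124368762756299 -0.04058760124845921 0.04539398874311307 32
0.08 0.10866845406107414 0.11135098139399419 0.11657859104396406 -0.038767980697340394 0.04633468614827202 60
0.09 0.1116392570062572 0.11389248372193858 0.11635278017443773 -0.03722393810287235 0.04696081323592812 41
```

```bash
cat >> h.py <<'E'
from scipy.spatial.transform import Rotation as Ro
np.set_printoptions(precision=4,suppress=True,linewidth=160)
CAB=np.array([.722,.1077,-.0725])
def W(c,p=None):
    p=CAB if p is None else p
    c=np.array(c,float); cs,sn=np.cos(p[2]),np.sin(p[2]); return np.array([p[0]+cs*c[0]-sn*c[1],p[1]+sn*c[0]+cs*c[1],c[2]])
def Rd(yaw):  # tool down, tool x at yaw
    x=np.array([np.cos(yaw),np.sin(yaw),0]); z=np.array([0,0,-1.]); return np.c_[x,np.cross(z,x),z]
def rel(p,R,s=None):
    s=s or get_state(); R0=np.array(s["tool_rot"]); 
    return np.round(R0.T@(np.array(p)-s["tool_pos"]),4).tolist(), np.round(Ro.from_matrix(R0.T@R).as_rotvec(),3).tolist()
E
python3 - <<'E'
from h import *
h=W((-.047,-.135,.204)); print(h, W((0,.165,0)))
print(rel([.36,.38,.36],Rd(1.38)))
print(rel([.62,.05,.36],Rd(1.498)))
print(rel([h[0],h[1],.27],Rd(1.498)))
E
```

```text
[ 0.6653 -0.0235  0.204 ] [0.734  0.2723 0.    ]
([-0.1825, 0.2355, -0.1287], [-0.0, -0.0, -0.101])
([-0.4238, 0.5794, -0.1288], [-0.0, -0.0, -0.219])
([-0.4812, 0.644, -0.0388], [-0.0, -0.0, -0.219])
```

Request:
{"method": "servo_tool", "body": {"targets": [[-1,[-0.01,0.015,-0.06],[0,0,0]],[-1,[-0.03,0.04,-0.11],[0,0,-0.02]],[-1,[-0.065,0.085,-0.129],[0,0,-0.05]],[-1,[-0.105,0.135,-0.129],[0,0,-0.08]],[-1,[-0.14,0.185,-0.129],[0,0,-0.1]],[-1,[-0.175,0.235,-0.129],[0,0,-0.12]],[-1,[-0.21,0.285,-0.129],[0,0,-0.14]],[-1,[-0.245,0.335,-0.129],[0,0,-0.16]]]}}

```text
time_s: 2.95
tool_pos: [0.4383, 0.2898, 0.3606]
tool_rot: [[0.131, 0.991, 0.001], [0.991, -0.131, 0.001], [0.001, 0.001, -1.0]]
force: [0.1, 1.0, 0.8]
grip_width: 0.0854
```

Run:
```python
from h import *
h=W((-.047,-.135,.204))
print(rel([h[0]-.02,h[1],.30],Rd(1.498)))
print(get_state()["qpos"])
```

```text
([-0.2836, 0.2461, 0.0605], [0.001, -0.001, -0.058])
[-0.9583  0.048   0.3087  1.7386 -0.0153  1.3562  0.7932]
```

Request:
{"method": "servo_tool", "body": {"targets": [[-1,[-0.045,0.04,0.0],[0,0,-0.02]],[-1,[-0.09,0.08,0.0],[0,0,-0.058]],[-1,[-0.135,0.12,0.005],[0,0,-0.058]],[-1,[-0.18,0.16,0.02],[0,0,-0.058]],[-1,[-0.22,0.195,0.035],[0,0,-0.058]],[-1,[-0.26,0.225,0.05],[0,0,-0.058]],[-1,[-0.2836,0.2461,0.0605],[0,0,-0.058]],[-1,[-0.2836,0.2461,0.0605],[0,0,-0.058]]]}}

```text
time_s: 3.95
tool_pos: [0.6438, -0.0262, 0.2984]
tool_rot: [[0.08, 0.997, -0.002], [0.997, -0.08, -0.003], [-0.003, -0.002, -1.0]]
force: [-0.4, 0.6, 0.3]
grip_width: 0.0856
```

Run:
```python
from h import *
import pickle
f=grab_frame("wrist"); cv2.imwrite("pics/w1.png",f["image"][:,:,::-1]); pickle.dump(f,open("w1.pkl","wb"))
s=get_state();print(s["tool_pos"],s["qpos"],s["time_s"])
print(w2p(f,[W((-.047,-.135,.219)),W((-.047,-.135,.119)),W((0,-.17,.24)),W((-.012,-.163,.236)),W((0,.17,.24))]))
```

```text
[ 0.6439 -0.0234  0.2991] [-0.4757  0.36    0.5804  1.5544 -0.2017  1.289   1.6259] 4.0
[[326.3233 270.8178]
 [324.7816 231.5826]
 [274.756  347.8641]
 [285.0597 329.0252]
 [728.0341 331.9258]]
```

View pics/w1.png

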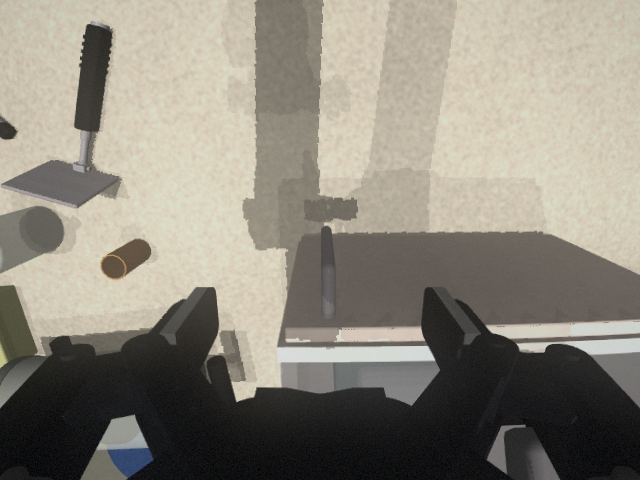

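Run:
```python
from h import *
h=W((-.047,-.135,.204))
print(rel([h[0],h[1],.25],Rd(1.498)),rel([h[0],h[1],.186],Rd(1.498)))
```

```text
([0.0016, 0.0215, 0.0491], [-0.001, 0.001, -0.004]) ([0.0016, 0.0216, 0.1131], [-0.001, 0.001, -0.004])
```

Request:
{"method": "servo_tool", "body": {"targets": [[-1,[0.001,0.0215,0.03],[0,0,0]],[-1,[0.001,0.0215,0.07],[0,0,0]],[-1,[0.001,0.0215,0.113],[0,0,0]],[-1,[0.001,0.0215,0.113],[0,0,0]],[1,[0.001,0.0215,0.113],[0,0,0]],[1,[0.001,0.0215,0.113],[0,0,0]],[1,[0.001,0.0215,0.113],[0,0,0]],[1,[0.001,0.0215,0.113],[0,0,0]]], "newtons": 40}}

```text
time_s: 5.0
tool_pos: [0.6661, -0.0226, 0.1878]
tool_rot: [[0.074, 0.997, 0.002], [0.997, -0.074, 0.0], [0.0, 0.002, -1.0]]
force: [0.1, 0.2, 0.1]
grip_width: 0.012
```

Run:
```python
from h import *
s=get_state();print(s["tool_pos"],s["grip_width"],s["force"],s["time_s"])
```

```text
[ 0.6661 -0.0226  0.1878] 0.011951286365171536 [0.0588 0.2103 0.0748] 5.0
```

Run:
```python
from h import *
s=get_state(); R0=Rd(1.498)
c=R0.T@(np.r_[W((0,.165,0))[:2],s["tool_pos"][2]]-s["tool_pos"]); print(c, rel(s["tool_pos"],R0))
for d in np.cumsum([.03,.05,.07,.08,.08,.08,.08,.08]):
    R=Ro.from_rotvec([0,0,d]).as_matrix(); print(round(d,3),(c-R@c).round(4).tolist())
for d in .08*np.arange(1,9):
    R=Ro.from_rotvec([0,0,d]).as_matrix(); print(round(d,3),(c-R@c).round(4).tolist())
```

```text
[0.299  0.0463 0.    ] ([0.0, 0.0, 0.0], [0.002, -0.0, -0.001])
0.03 [0.0015, -0.0089, 0.0]
0.08 [0.0047, -0.0237, 0.0]
0.15 [0.0103, -0.0442, 0.0]
0.23 [0.0184, -0.067, 0.0]
0.31 [0.0284, -0.089, 0.0]
0.39 [0.04, -0.1102, 0.0]
0.47 [0.0534, -0.1304, 0.0]
0.55 [0.0683, -0.1495, 0.0]
0.08 [0.0047, -0.0237, 0.0]
0.16 [0.0112, -0.047, 0.0]
0.24 [0.0196, -0.0698, 0.0]
0.32 [0.0297, -0.0917, 0.0]
0.4 [0.0416, -0.1128, 0.0]
0.48 [0.0552, -0.1329, 0.0]
0.56 [0.0702, -0.1518, 0.0]
0.64 [0.0868, -0.1694, 0.0]
```

Request:
{"method": "servo_tool", "body": {"targets": [[1,[0.0,0.0,0],[0,0,0]],[1,[0.0015,-0.009,0],[0,0,0.03]],[1,[0.0045,-0.0235,0],[0,0,0.08]],[1,[0.0103,-0.044,0],[0,0,0.15]],[1,[0.0184,-0.067,0],[0,0,0.23]],[1,[0.0284,-0.089,0],[0,0,0.31]],[1,[0.04,-0.11,0],[0,0,0.39]],[1,[0.0534,-0.1304,0],[0,0,0.47]]]}}

```text
time_s: 6.0
tool_pos: [0.5392, 0.04, 0.1877]
tool_rot: [[0.521, 0.854, 0.002], [0.854, -0.521, 0.0], [0.001, 0.002, -1.0]]
force: [1.2, -0.3, 3.8]
grip_width: 0.0087
```

Run:
```python
from h import *
f=grab_frame("top"); cv2.imwrite("pics/t2.png",cv2.resize(f["image"][90:330,170:490,::-1],None,fx=2,fy=2)); 
s=get_state();print(s["tool_pos"],s["qpos"],s["force"],s["grip_width"])
```

```text
[0.5363 0.0424 0.1876] [-0.7263  0.2525  0.6553  1.934  -0.1827  1.0164  1.0345] [-3.658   0.4084  7.6483] 0.008753659296450542
```

View pics/t2.png

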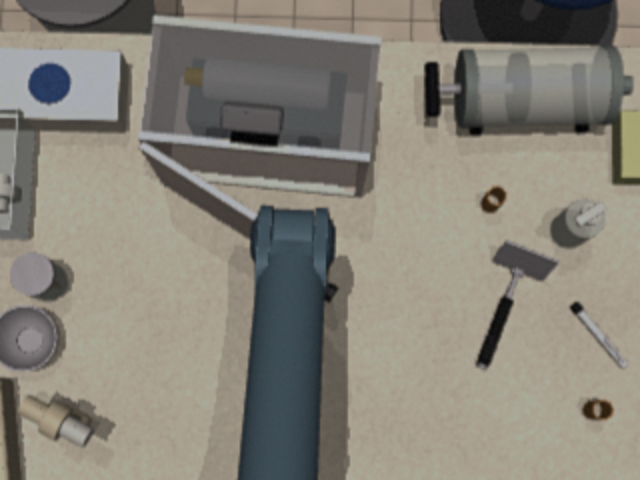

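The top picture shows the door (from its hinge at about (145,148) to the wrist at (255,222)) swung out roughly 30°, following the gripper. I'll continue.

Request:
{"method": "servo_tool", "body": {"targets": [[1,[0.0047,-0.0237,0],[0,0,0.08]],[1,[0.0112,-0.047,0],[0,0,0.16]],[1,[0.0196,-0.0698,0],[0,0,0.24]],[1,[0.0297,-0.0917,0],[0,0,0.32]],[1,[0.0416,-0.1128,0],[0,0,0.4]],[1,[0.0552,-0.1329,0],[0,0,0.48]],[1,[0.0702,-0.1518,0],[0,0,0.56]],[1,[0.0868,-0.1694,0],[0,0,0.64]]]}}

```text
time_s: 7.05
tool_pos: [0.438, 0.2023, 0.1876]
tool_rot: [[0.927, 0.374, -0.003], [0.374, -0.927, 0.0], [-0.002, -0.001, -1.0]]
force: [-3.0, -1.3, 7.9]
grip_width: 0.0089
```

Request:
{"method": "servo_tool", "body": {"targets": [[1,[0.0047,-0.0237,0],[0,0,0.08]],[1,[0.0112,-0.047,0],[0,0,0.16]],[1,[0.0196,-0.0698,0],[0,0,0.24]],[1,[0.0297,-0.0917,0],[0,0,0.32]],[1,[0.0416,-0.1128,0],[0,0,0.4]],[1,[0.0552,-0.1329,0],[0,0,0.48]],[1,[0.0665,-0.147,0],[0,0,0.54]],[1,[0.0665,-0.147,0],[0,0,0.54]]]}}

```text
time_s: 8.05
tool_pos: [0.4441, 0.3665, 0.1877]
tool_rot: [[0.989, -0.15, -0.001], [-0.15, -0.989, 0.002], [-0.002, -0.002, -1.0]]
force: [-4.0, 0.1, 7.5]
grip_width: 0.0087
```

Run:
```python
from h import *
f=grab_frame("top"); cv2.imwrite("pics/t3.png",cv2.resize(f["image"][90:330,170:490,::-1],None,fx=2,fy=2)); 
s=get_state();print(s["tool_pos"],s["qpos"],s["force"],s["grip_width"])
d=s["tool_pos"][:2]-W((0,.165,0))[:2]; print(np.hypot(*d), (np.arctan2(-.047*0-.3,-.047)-(np.arctan2(d[1],d[0])-CAB[2]))%(2*np.pi))
```

```text
[0.4438 0.3656 0.1877] [-1.2483  0.3198  0.5822  1.8469 -0.206   1.0347 -0.7344] [-5.1333  1.2053  7.0624] 0.008627533880715993
0.3048082717579805 1.6541703704343345
```

View pics/t3.png

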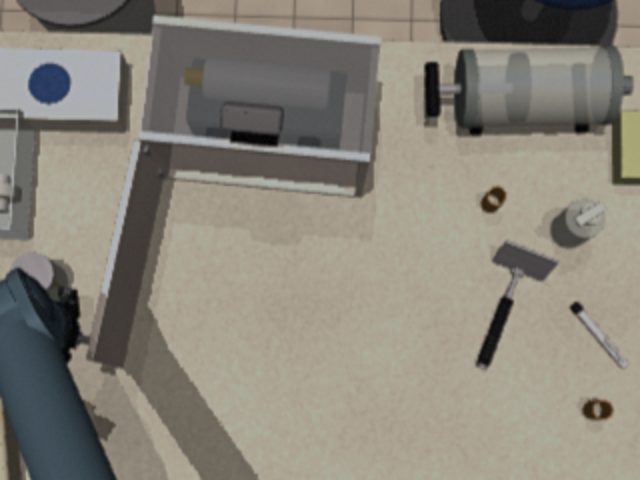

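Request:
{"method": "servo_tool", "body": {"targets": [[0.2,[0,0,0],[0,0,0]],[-1,[0,0,0],[0,0,0]],[-1,[0,0,0],[0,0,0]],[-1,[0,0,-0.005],[0,0,0]],[-1,[0,0,-0.03],[0,0,0]],[-1,[0,0,-0.08],[0,0,0]],[-1,[0,0,-0.14],[0,0,0]],[-1,[0,0,-0.15],[0,0,0]]]}}

```text
time_s: 9.1
tool_pos: [0.4483, 0.3647, 0.3427]
tool_rot: [[0.988, -0.153, 0.007], [-0.153, -0.988, 0.008], [0.006, -0.009, -1.0]]
force: [0.1, -0.9, 0.2]
grip_width: 0.0855
```

Run:
```python
from h import *
s=get_state();print(s["tool_pos"],s["force"],s["grip_width"],s["time_s"])
print(rel([.46,0.0,.34],Rd(.6)))
print(rel([.45,-.27,.27],Rd(1.2)))
```

```text
[0.4483 0.3647 0.3427] [ 0.122  -0.862   0.1689] 0.08547057688474421 9.1
([0.0675, 0.3586, -0.0001], [-0.006, -0.009, -0.754])
([0.0986, 0.6276, 0.0677], [-0.004, -0.011, -1.354])
```

Request:
{"method": "servo_tool", "body": {"targets": [[-1,[0.01,0.055,0],[0,0,-0.15]],[-1,[0.02,0.115,0],[0,0,-0.32]],[-1,[0.03,0.175,0],[0,0,-0.49]],[-1,[0.045,0.235,0],[0,0,-0.66]],[-1,[0.055,0.295,0],[0,0,-0.83]],[-1,[0.065,0.355,0],[0,0,-1.0]],[-1,[0.075,0.415,0.01],[0,0,-1.17]],[-1,[0.085,0.475,0.02],[0,0,-1.3]]]}}

```text
time_s: 10.1
tool_pos: [0.4565, -0.1204, 0.316]
tool_rot: [[0.407, 0.913, 0.0], [0.913, -0.407, 0.001], [0.001, -0.0, -1.0]]
force: [0.7, -0.7, -0.1]
grip_width: 0.0857
```

Run:
```python
from h import *
s=get_state();print(s["tool_pos"],s["qpos"],s["time_s"])
print(rel([.45,-.27,.27],Rd(1.2)))
```

```text
[ 0.4565 -0.1204  0.316 ] [-1.0665 -0.2047  1.135   1.9398  0.1914  1.2941  1.1592] 10.1
([-0.1393, 0.055, 0.0459], [-0.0, -0.001, -0.048])
```

Request:
{"method": "servo_tool", "body": {"targets": [[-1,[-0.04,0.015,0.01],[0,0,-0.02]],[-1,[-0.085,0.035,0.025],[0,0,-0.048]],[-1,[-0.12,0.05,0.04],[0,0,-0.048]],[-1,[-0.139,0.055,0.046],[0,0,-0.048]],[-1,[-0.139,0.055,0.046],[0,0,-0.048]]]}}

```text
time_s: 10.72
tool_pos: [0.4494, -0.2672, 0.2707]
tool_rot: [[0.367, 0.93, 0.0], [0.93, -0.367, 0.001], [0.001, -0.0, -1.0]]
force: [-0.7, -0.2, 0.1]
grip_width: 0.0852
```

Run:
```python
from h import *
import pickle
f=grab_frame("wrist"); cv2.imwrite("pics/w4.png",f["image"][:,:,::-1]); pickle.dump(f,open("w4.pkl","wb"))
L=look_for("wrist","mirror"); print([(cam(f,d["position"]),d["confidence"]) for d in L])
O=outline_of("wrist","mirror"); pickle.dump(O,open("w4m.pkl","wb")); print([(o["confidence"],o["mask"].sum()) for o in O])
s=get_state();print(s["tool_pos"],s["qpos"],s["time_s"])
```

```text
[(array([ 0.5861, -0.3088,  0.0337]), 0.97)]
[(0.77, np.int64(5984))]
[ 0.4491 -0.2671  0.2706] [-1.3235 -0.4106  1.5702  1.8975  0.4296  1.2728  1.3072] 10.875
```

View pics/w4.png

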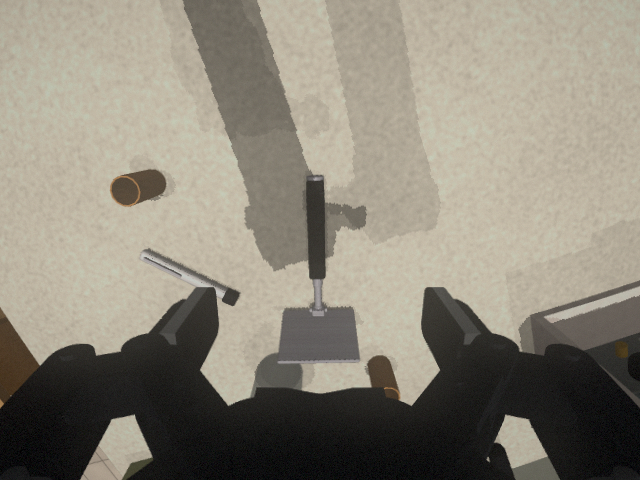

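```bash
cat > fk.py <<'E'
import numpy as np, itertools
from scipy.spatial.transform import Rotation as Ro
from scipy.optimize import least_squares
D=[([-1.37682981,0.38380645,0.04385476,1.59961901,-0.01792138,1.161231,-0.04987086],[0.18670282,0.62159269,0.22988509],1.2791),
([-0.9583,0.048,0.3087,1.7386,-0.0153,1.3562,0.7932],[.4383,.2898,.3606],np.arctan2(.991,.131)),
([-0.4757,0.36,0.5804,1.5544,-0.2017,1.289,1.6259],[.6439,-.0234,.2991],1.492),
([-0.7263,0.2525,0.6553,1.934,-0.1827,1.0164,1.0345],[.5363,.0424,.1876],1.028),
([-1.2483,0.3198,0.5822,1.8469,-0.206,1.0347,-0.7344],[.4438,.3656,.1877],np.arctan2(-.15,.989)),
([-1.0665,-0.2047,1.135,1.9398,0.1914,1.2941,1.1592],[.4565,-.1204,.316],np.arctan2(.913,.407)),
([-1.3235,-0.4106,1.5702,1.8975,0.4296,1.2728,1.3072],[.4491,-.2671,.2706],np.arctan2(.93,.367))]
def fk(P,S,q):
    y0,h,lat2,ax2,L1,o1x,o1y,L2,o2x,o2y,L3,o3x,o3y,y7=P
    R=Ro.from_euler("z",y0+S[0]*q[0]); p=np.array([0,0,h])
    p=p+R.apply([ax2,lat2,0]); R=R*Ro.from_euler("y",q[1])
    R=R*Ro.from_euler("z",S[1]*q[2]); p=p+R.apply([o1x,o1y,L1])
    R=R*Ro.from_euler("y",q[3]); 
    R=R*Ro.from_euler("z",S[2]*q[4]); p=p+R.apply([o2x,o2y,L2])
    R=R*Ro.from_euler("y",q[5])
    R=R*Ro.from_euler("z",S[3]*q[6]+y7); p=p+R.apply([o3x,o3y,0])+R.apply([0,0,L3])
    return p,R.as_matrix()
def Rdn(yaw):
    x=np.array([np.cos(yaw),np.sin(yaw),0]); z=np.array([0,0,-1.]); return np.c_[x,np.cross(z,x),z]
E
python3 - <<'E'
from fk import *
best=[]
for S in itertools.product([1,-1],repeat=4):
  def res(P):
    r=[]
    for q,p,y in D:
        a,R=fk(P,S,q); r+=list((a-p)*1000/2)+list(((R-Rdn(y))*200).ravel())
    return np.r_[r,np.array(P)[[2,3,5,6,8,9,11,12]]*3]
  for y0 in [0,1.57,-1.57,3.14]:
   for y7 in [0,1.57,-1.57,3.14]:
    r=least_squares(res,[y0,.3,0,0,.4,0,0,.4,0,0,.25,0,0,y7],max_nfev=300)
    best.append((r.cost,S,r.x))
best.sort(key=lambda b:b[0])
for b in best[:4]: print(round(b[0],3),b[1],b[2].round(4))
import pickle; pickle.dump(best[0],open("fk.pkl","wb"))
c,S,P=best[0]
for q,p,y in D:
    a,R=fk(P,S,q); print((a-p).round(4),abs(R-Rdn(y)).max().round(4))
E
```

```text
Still running in the background as job /tmp/bash_jobs.1000/4f18351709e9 (pid 971). You'll get a notice when it ends.
```

Run:
```python
from fk2 import *
S=(-1,-1,-1,-1)
f=lambda x:np.concatenate([((fk([x[0]]+[0]*12+[x[1]],S,q)[1]-Rdn(y))).ravel() for q,p,y in D])
r=least_squares(f,[3.14,0]); print(r.x,abs(r.fun).max())
# linear
N=12; A=[];b=[]
for q,p,y in D:
    J=np.zeros((3,N))
    for i in range(N):
        P=np.zeros(14); P[0],P[13]=r.x; P[1+i]=1; J[:,i]=fk(P,S,q)[0]
    A.append(J);b.append(p)
A=np.vstack(A);b=np.hstack(b)
# ridge on lateral offsets
w=np.ones(N)*.02; w[[0,3,6,9]]=1e-5
x=np.linalg.lstsq(np.vstack([A,np.diag(w)]),np.r_[b,np.zeros(N)],rcond=None)[0]
names="h,lat2,ax2,L1,o1x,o1y,L2,o2x,o2y,L3,o3x,o3y".split(",")
print(dict(zip(names,x.round(4)))); print((A@x-b).reshape(-1,3).round(4))
np.save("P.npy",np.r_[r.x[0],x,r.x[1]])
```

```text
[ 3.14097434e+00 -9.70222582e-04] 0.00376303893037174
{'h': np.float64(31.8102), 'lat2': np.float64(0.1732), 'ax2': np.float64(-0.0633), 'L1': np.float64(-0.5535), 'o1x': np.float64(-0.3114), 'o1y': np.float64(0.2302), 'L2': np.float64(-0.2758), 'o2x': np.float64(-0.668), 'o2y': np.float64(-0.282), 'L3': np.float64(31.7839), 'o3x': np.float64(-0.0064), 'o3y': np.float64(-0.0618)}
[[ 0.0107 -0.0157  0.1185]
 [-0.008  -0.0374 -0.1651]
 [ 0.0358  0.0098 -0.025 ]
 [-0.017  -0.      0.0415]
 [ 0.0118 -0.0148  0.0694]
 [-0.0092  0.0041 -0.0984]
 [-0.021   0.0425  0.0592]]
```

Run:
```python
from fk2 import *
S=(-1,-1,-1,-1)
f=lambda x:np.concatenate([((fk([x[0]]+[0]*12+[x[1]],S,q)[1]-Rdn(y))).ravel() for q,p,y in D])
r=least_squares(f,[0,3.14]); print(r.x,abs(r.fun).max())
N=12; A=[];b=[]
for q,p,y in D:
    J=np.zeros((3,N))
    for i in range(N):
        P=np.zeros(14); P[0],P[13]=r.x; P[1+i]=1; J[:,i]=fk(P,S,q)[0]
    A.append(J);b.append(p)
A=np.vstack(A);b=np.hstack(b)
w=np.ones(N)*.005; w[[0,3,6,9]]=1e-4
x=np.linalg.lstsq(np.vstack([A,np.diag(w)]),np.r_[b,np.zeros(N)],rcond=None)[0]
names="h,lat2,ax2,L1,o1x,o1y,L2,o2x,o2y,L3,o3x,o3y".split(",")
print(dict(zip(names,x.round(4)))); print((A@x-b).reshape(-1,3).round(4))
np.save("P.npy",np.r_[r.x[0],x,r.x[1]])
```

```text
[-6.21169514e-04  3.14061958e+00] 0.0037630388196672943
{'h': np.float64(0.2893), 'lat2': np.float64(-0.0213), 'ax2': np.float64(-0.0001), 'L1': np.float64(0.4915), 'o1x': np.float64(0.0), 'o1y': np.float64(-0.0197), 'L2': np.float64(0.5068), 'o2x': np.float64(0.0004), 'o2y': np.float64(0.0001), 'L3': np.float64(0.3121), 'o3x': np.float64(0.0), 'o3y': np.float64(-0.0)}
[[ 0.     -0.     -0.    ]
 [-0.      0.      0.    ]
 [ 0.0001 -0.0001  0.    ]
 [ 0.      0.      0.    ]
 [ 0.     -0.     -0.    ]
 [-0.0001  0.      0.    ]
 [ 0.      0.      0.    ]]
```

```bash
cat > sim.py <<'E'
from fk2 import *
from scipy.spatial.transform import Rotation as Ro
P=np.load("P.npy"); S=(-1,)*4
LO=np.array([-2.61,-.41,-1.48,0,-1.57,.05,-2.85]);HI=np.array([2.61,2.15,1.57,2.5,4.71,1.97,2.85])
def FK(q): return fk(P,S,q)
def J(q):
    p0,R0=FK(q); out=np.zeros((6,7))
    for i in range(7):
        d=np.zeros(7); d[i]=1e-6; p,R=FK(q+d); out[:3,i]=(p-p0)/1e-6; out[3:,i]=Ro.from_matrix(R@R0.T).as_rotvec()/1e-6
    return out
def go(q,p,R,n=20,lam=1e-3):
    q=np.array(q,float); p0,R0=FK(q); rv=Ro.from_matrix(R@R0.T).as_rotvec()
    for k in range(1,n+1):
        pt=p0+(p-p0)*k/n; Rt=Ro.from_rotvec(rv*k/n).as_matrix()@R0
        for _ in range(3):
            pc,Rc=FK(q); e=np.r_[pt-pc,Ro.from_matrix(Rt@Rc.T).as_rotvec()]
            free=np.ones(7,bool)
            for __ in range(3):
                Jq=J(q)*free; dq=Jq.T@np.linalg.solve(Jq@Jq.T+lam**2*np.eye(6),e)
                bad=((q+dq<LO)|(q+dq>HI))&free
                if not bad.any(): break
                free&=~bad
            q=np.clip(q+dq,LO,HI)
    pc,Rc=FK(q); return q,np.linalg.norm(pc-p),np.linalg.norm(Ro.from_matrix(R@Rc.T).as_rotvec())
E
python3 - <<'E'
from sim import *
np.set_printoptions(precision=3,suppress=True)
q=D[5][0]; print(go(q,np.array([.4491,-.2671,.2706]),Rdn(1.195)),D[6][0])
q=D[1][0]; print(go(q,np.array(D[2][1]),Rdn(D[2][2])),D[2][0])
E
```

```text
(array([-1.304, -0.385,  1.565,  1.904,  0.406,  1.264,  1.326]), np.float64(0.0037298360946966974), np.float64(0.0010538905327688842)) [-1.3235, -0.4106, 1.5702, 1.8975, 0.4296, 1.2728, 1.3072]
(array([-0.466,  0.357,  0.567,  1.555, -0.197,  1.287,  1.619]), np.float64(1.5920419602702366e-12), np.float64(6.21868347087023e-13)) [-0.4757, 0.36, 0.5804, 1.5544, -0.2017, 1.289, 1.6259]
```

Run:
```python
from h import *
import pickle
f=pickle.load(open("w4.pkl","rb")); m=pickle.load(open("w4m.pkl","rb"))[0]["mask"]
k=cv2.dilate(m.astype(np.uint8),np.ones((5,5)))>0
v,u=np.nonzero((f["depth"]>0)&k); Pt=p2w(f,np.c_[u,v]); g=f["image"][v,u].astype(int).max(1)
H=(g<75)&(Pt[:,2]>.015)&(Pt[:,2]<.04); h=Pt[H]
top=h[h[:,2]>np.percentile(h[:,2],50)-.004]
print(H.sum(),"z",np.percentile(h[:,2],[5,50,95]))
rc=cv2.minAreaRect(top[:,:2].astype(np.float32)*1000); print(rc)
mu=top[:,:2].mean(0); q=top[:,:2]-mu; w,V=np.linalg.eigh(q.T@q); d=V[:,1]*np.sign(V[0,1]); print("yaw",np.arctan2(d[1],d[0]))
n=np.array([-d[1],d[0]]); t=q@d; b=q@n
c=mu+d*(np.percentile(t,1)+np.percentile(t,99))/2+n*(np.percentile(b,2)+np.percentile(b,98))/2
print("len",np.ptp(t),"wid",np.ptp(b),"centre",c, np.percentile(t,[1,99]))
# head: back plate fit plane
A=(Pt[:,:2]-c)@d; B=(Pt[:,:2]-c)@n
hd=(A>.085)&(Pt[:,2]>.03)&(abs(B)<.05); X=np.c_[A[hd],B[hd],Pt[hd,2]]
print(hd.sum(), X.min(0),X.max(0),np.median(X[:,1]))
s=X[(X[:,2]>.035)&(X[:,2]<.085)]
M=np.c_[s[:,2],s[:,1],np.ones(len(s))]; co=np.linalg.lstsq(M,s[:,0],rcond=None)[0]
r=s[:,0]-M@co; ok=abs(r)<.003; co=np.linalg.lstsq(M[ok],s[ok,0],rcond=None)[0]; print("a = %.3f z + %.3f b + %.4f"%tuple(co),"head angle",-np.arctan(co[0]), ok.mean(), (s[ok,0]-M[ok]@co).std())
print("rod/swivel", co[0]*.012+co[2])
# rod b offset
rd=(A>.062)&(A<.09)&(Pt[:,2]>.006)&(Pt[:,2]<.02); print("rod",rd.sum(),np.median(B[rd]))
print(w2p(f,[np.r_[c+d*a+n*bb,.024] for a in(-.06,.06) for bb in (-.01,.01)]))
```

```text
1645 z [0.0229 0.0245 0.026 ]
((485.2060241699219, -287.0382995605469), (20.675331115722656, 117.95610809326172), 68.75829315185547)
yaw -0.3507557877836607
len 0.11807224759203858 wid 0.02080067649939854 centre [ 0.485  -0.2862] [-0.0543  0.0607]
3192 [ 0.1142 -0.0489  0.03  ] [0.1779 0.046  0.0879] -0.00045698019360054494
a = 0.263 z + 0.004 b + 0.1080 head angle -0.25741109870485007 0.9933481152993349 0.0007092058174538835
rod/swivel 0.11114923703533812
rod 153 -0.0006190109228402446
[[305.3251 179.839 ]
 [323.189  179.386 ]
 [308.9053 279.0143]
 [325.389  278.6354]]
```

```bash
cat > plan.py <<'E'
from sim import *
from h import W,CAB,Rd
hd=-.257
def Rhandle(yaw,al): return rz(yaw)@ry(-al)
T=np.array([[0,1,0],[1,0,0],[0,0,-1.]])  # columns: tool axes in handle frame
FC=lambda hd: np.array([.109,0,.012])+ry(-hd)@np.array([.007,0,.036])
def final(M=(-.15,0,.185),el=.09,hd=hd,g=(.008,0,.004),yaw=None,dR=np.eye(3)):
    Rh=Rhandle(CAB[2] if yaw is None else yaw,el-hd); o=W(M)-Rh@FC(hd)
    return o+Rh@np.array(g), Rh@T
G=np.array([.485,-.2862,0]); YH=-.352
def grasp(z=.004,g=.008): 
    R=Rhandle(YH,0); return G+R@np.array([g,0,z]),R@T
E
python3 - <<'E'
from plan import *
np.set_printoptions(precision=3,suppress=True)
q=np.array(D[6][0])
p,R=grasp(); pf,Rf=final(); print(p,R,pf,Rf)
q,*e=go(q,p+[0,0,.1],R); print(q,e)
q,*e=go(q,p,R); print("grasp",q,e)
q,*e=go(q,p+[0,0,.25],R); print("lift",q,e)
q,*e=go(q,np.array([.46,0,.25]),R); print(q,e)
q,*e=go(q,pf+[-.02,0,.05],Rf); print(q,e)
q,*e=go(q,pf,Rf); print("final",q,e)
E
```

```text
[ 0.493 -0.289  0.004] [[ 0.345  0.939  0.   ]
 [ 0.939 -0.345  0.   ]
 [ 0.     0.    -1.   ]] [0.477 0.126 0.107] [[ 0.072  0.938  0.339]
 [ 0.997 -0.068 -0.025]
 [ 0.     0.34  -0.94 ]]
[-1.275 -0.41   1.57   2.122  0.487  1.044  1.266] [np.float64(0.12068782080173601), np.float64(0.029423759649992196)]
grasp [-1.248 -0.41   1.57   2.246  0.533  0.926  1.217] [np.float64(0.1828854610828637), np.float64(0.03993404795808851)]
lift [-1.331 -0.41   1.57   1.89   0.435  1.267  1.324] [np.float64(0.047081132173638233), np.float64(0.013213942843066491)]
[-1.422 -0.182  1.264  2.054  0.19   1.15   0.977] [np.float64(4.0382840598979575e-11), np.float64(1.4367703079712184e-11)]
[-1.43  -0.11   0.944  2.337  0.471  0.62   0.67 ] [np.float64(2.8574828673998893e-13), np.float64(2.343680272242981e-13)]
final [-1.348  0.147  0.96   2.335  0.096  0.415  1.004] [np.float64(1.0738310152963978e-12), np.float64(3.1217785449273755e-13)]
```

```bash
cat > search.py <<'E'
from plan import *
import sys
rng=np.random.default_rng(int(sys.argv[1]))
np.set_printoptions(precision=3,suppress=True)
q0=np.array(D[6][0]); best=[]
import time; t0=time.time()
def marg(q): return np.minimum(q-LO,HI-q).min()
def chain(vias,flip):
    q=q0; ms=[]; F=np.diag([-1,-1,1.]) if flip else np.eye(3)
    for (r,a,z,y) in vias:
        q,e1,e2=go(q,np.array([r*np.cos(a),r*np.sin(a),z]),Rd(y),n=10)
        if e1>.005: return -1,None
    p,R=grasp(); R=R@F; pf,Rf=final(); Rf=Rf@F
    for pp,RR in [(p+[0,0,.12],R),(p,R),(p+[0,0,.22],R),(pf+[-.03,0,.1],Rf),(pf,Rf)]:
        q,e1,e2=go(q,pp,RR,n=8)
        if e1>.003 or e2>.01: return -1,None
        ms.append(marg(q))
    return min(ms),q
while time.time()-t0<150:
    flip=rng.random()<.4
    k=rng.integers(1,4)
    v=[(rng.uniform(.42,.8),rng.uniform(-.8,.3),rng.uniform(.3,.5),rng.uniform(-2.5,2.0) if flip else rng.uniform(-.5,2.5)) for _ in range(k)]
    m,q=chain(v,flip)
    if m>0: best.append((m,flip,v,q))
best.sort(key=lambda b:-b[0])
for b in best[:5]: print(round(b[0],3),b[1],np.array(b[2]).round(2).tolist(),b[3])
E
(python3 search.py 1 & python3 search.py 2 & python3 search.py 3 & wait)
```

```text
0.188 False [[0.48, -0.36, 0.42, -0.41], [0.74, -0.34, 0.35, 0.17]] [-0.696  0.106  0.257  2.312  0.334  0.446  0.771]
0.187 False [[0.45, -0.35, 0.43, 0.41], [0.69, 0.07, 0.3, 0.15]] [-0.735  0.105  0.298  2.313  0.325  0.444  0.78 ]
0.187 True [[0.49, -0.6, 0.41, -1.52], [0.55, 0.15, 0.42, -2.47], [0.52, -0.13, 0.36, -2.09]] [-0.74   0.105  0.303  2.313  0.324  0.444 -2.36 ]
0.187 True [[0.44, -0.56, 0.47, 0.49], [0.44, -0.61, 0.46, 0.41], [0.64, 0.01, 0.45, -2.3]] [-0.742  0.105  0.305  2.313  0.323  0.444 -2.36 ]
0.186 False [[0.46, -0.14, 0.47, 0.69], [0.73, 0.01, 0.4, -0.25]] [-0.761  0.106  0.325  2.314  0.318  0.443  0.787]
0.229 False [[0.45, -0.6, 0.35, 1.59], [0.75, 0.21, 0.47, 1.96], [0.74, -0.09, 0.31, -0.17]] [ 0.261  0.172 -0.737  2.271  0.611  0.515  0.544]
0.213 True [[0.52, 0.1, 0.35, -1.18], [0.59, 0.05, 0.45, -0.74]] [-0.154  0.125 -0.306  2.287  0.47   0.475 -2.488]
0.196 False [[0.44, -0.78, 0.48, 2.19], [0.49, 0.21, 0.38, 1.06]] [-0.534  0.108  0.087  2.304  0.373  0.453  0.736]
0.191 True [[0.45, -0.54, 0.39, 0.02], [0.64, 0.26, 0.47, -2.06], [0.79, -0.34, 0.46, -2.17]] [-0.64   0.106  0.198  2.309  0.348  0.448 -2.383]
0.187 False [[0.42, -0.6, 0.31, 2.28], [0.49, 0.13, 0.32, 1.01]] [-0.732  0.105  0.295  2.313  0.326  0.444  0.78 ]
0.192 True [[0.44, -0.77, 0.32, -1.35], [0.44, -0.14, 0.41, -0.45], [0.42, -0.23, 0.33, -2.48]] [-0.606  0.107  0.162  2.308  0.356  0.45  -2.391]
0.191 False [[0.44, 0.06, 0.36, 0.04], [0.67, -0.32, 0.36, -0.19]] [-0.644  0.106  0.203  2.309  0.347  0.448  0.76 ]
0.188 True [[0.5, -0.67, 0.41, 1.72], [0.43, 0.15, 0.49, -0.06]] [-0.715  0.106  0.276  2.312  0.33   0.445 -2.366]
0.188 False [[0.53, -0.7, 0.37, -0.1], [0.55, 0.04, 0.33, -0.28], [0.73, 0.23, 0.38, 0.15]] [-0.715  0.105  0.277  2.312  0.33   0.445  0.776]
0.188 False [[0.49, -0.02, 0.46, -0.08], [0.74, -0.46, 0.45, -0.11]] [-0.715  0.105  0.277  2.312  0.33   0.445  0.776]
```

Run:
```python
from h import *
r,a,z,y=.48,-.36,.42,-.41
t,v=rel([r*np.cos(a),r*np.sin(a),z],Rd(y)); print(t,v)
```

```text
[0.0913, -0.036, -0.1493] [-0.001, -0.0, 1.605]
```

Request:
{"method": "servo_tool", "body": {"targets": [[-1,[0.01,-0.005,-0.02],[0,0,0.17]],[-1,[0.02,-0.01,-0.035],[0,0,0.35]],[-1,[0.03,-0.013,-0.055],[0,0,0.53]],[-1,[0.04,-0.017,-0.07],[0,0,0.71]],[-1,[0.05,-0.021,-0.09],[0,0,0.89]],[-1,[0.06,-0.025,-0.105],[0,0,1.07]],[-1,[0.07,-0.029,-0.125],[0,0,1.25]],[-1,[0.08,-0.033,-0.14],[0,0,1.43]]]}}

```text
time_s: 11.88
tool_pos: [0.4481, -0.1804, 0.4115]
tool_rot: [[0.971, -0.239, 0.0], [-0.239, -0.971, 0.0], [0.0, -0.0, -1.0]]
force: [1.2, -0.8, -1.0]
grip_width: 0.0847
```

Run:
```python
from h import *
s=get_state();q=s["qpos"];print(s["tool_pos"],q,s["time_s"])
r,a,z,y=.74,-.34,.35,.17
t,v=rel([r*np.cos(a),r*np.sin(a),z],Rd(y)); print(t,v)
from plan import *
p,R=grasp()
for pp,RR in [(np.array([r*np.cos(a),r*np.sin(a),z]),Rd(y)),(p+[0,0,.12],R),(p,R)]:
    q,*e=go(q,pp,RR); print(q,e)
```

```text
[ 0.4481 -0.1804  0.4115] [-0.7935 -0.1777  0.982   1.7625  0.148   1.4793 -0.0736] 11.875
[0.2582, 0.0049, 0.0615] [-0.0, -0.0, -0.411]
[-0.2496  0.6356  0.9175  1.22   -0.492   1.5084  0.7639] [np.float64(3.5145239270264383e-12), np.float64(1.2508301660950539e-12)]
[-0.1141  0.4291  0.6964  1.908  -0.3408  0.9248  1.9648] [np.float64(1.5965631186681798e-12), np.float64(7.659078072620634e-13)]
[-0.0081  0.6141  0.5724  1.9481 -0.4927  0.7206  2.0785] [np.float64(1.6128378232722517e-14), np.float64(6.274027219018187e-15)]
```

Request:
{"method": "servo_tool", "body": {"targets": [[-1,[0.055,0.001,0.013],[0,0,-0.1]],[-1,[0.11,0.002,0.026],[0,0,-0.2]],[-1,[0.165,0.003,0.04],[0,0,-0.3]],[-1,[0.22,0.004,0.052],[0,0,-0.4]],[-1,[0.258,0.005,0.061],[0,0,-0.41]],[-1,[0.258,0.005,0.061],[0,0,-0.41]]]}}

```text
time_s: 12.62
tool_pos: [0.6998, -0.2448, 0.3439]
tool_rot: [[0.984, 0.176, -0.007], [0.176, -0.984, 0.001], [-0.007, -0.002, -1.0]]
force: [0.3, -0.2, -0.2]
grip_width: 0.0855
```

Run:
```python
from h import *
s=get_state();q=s["qpos"];print(s["tool_pos"],q,s["time_s"])
from plan import *
p,R=grasp()
print(rel(p+[0,0,.13],R))
for pp,RR in [(p+[0,0,.12],R),(p,R)]:
    q,*e=go(q,pp,RR); print(q,e)
```

```text
[ 0.6998 -0.2448  0.3439] [-0.2741  0.6691  0.9745  1.2186 -0.5363  1.5204  0.7939] 12.625
([-0.2104, 0.0073, 0.2113], [-0.005, 0.005, -1.042])
[-0.1584  0.4458  0.7549  1.9098 -0.3769  0.932   1.9955] [np.float64(1.862338638835792e-12), np.float64(8.616645714269893e-13)]
[-0.0443  0.6289  0.6192  1.9497 -0.5364  0.7315  2.1136] [np.float64(1.786836218296587e-14), np.float64(6.80495319290494e-15)]
```

Request:
{"method": "servo_tool", "body": {"targets": [[-1,[-0.04,0.001,0.02],[0,0,-0.17]],[-1,[-0.08,0.002,0.045],[0,0,-0.35]],[-1,[-0.12,0.003,0.075],[0,0,-0.53]],[-1,[-0.16,0.005,0.11],[0,0,-0.71]],[-1,[-0.2,0.007,0.15],[0,0,-0.89]],[-1,[-0.21,0.007,0.195],[0,0,-1.042]],[-1,[-0.21,0.007,0.211],[-0.005,0.005,-1.042]],[-1,[-0.21,0.007,0.211],[-0.005,0.005,-1.042]]]}}

```text
time_s: 13.62
tool_pos: [0.4925, -0.2885, 0.1389]
tool_rot: [[0.348, 0.938, 0.006], [0.938, -0.348, -0.0], [0.002, 0.006, -1.0]]
force: [0.5, 0.0, 0.9]
grip_width: 0.0853
```

Run:
```python
from h import *
import pickle
from plan import *
f=grab_frame("wrist"); pickle.dump(f,open("w5.pkl","wb"))
s=get_state();q=s["qpos"];print(s["tool_pos"],q,s["time_s"],s["tool_rot"])
p,R=grasp(); print(p, rel(p,R))
R2=Rhandle(YH,0)
im=f["image"][:,:,::-1].copy()
for a in(-.06,.06):
    for b in (-.01,.01):
        u=w2p(f,G+R2@np.array([a,b,.024]))[0]; cv2.circle(im,(int(u[0]),int(u[1])),3,(0,0,255),1)
cv2.imwrite("pics/w5.png",im)
```

```text
[ 0.4939 -0.2892  0.1402] [-0.1871  0.4257  0.789   1.9037 -0.3717  0.9539  1.991 ] 13.675 [[ 0.347   0.9378  0.0088]
 [ 0.9379 -0.347  -0.0015]
 [ 0.0016  0.0087 -1.    ]]
[ 0.4925 -0.289   0.004 ] ([-0.0004, -0.0026, 0.1361], [0.009, -0.002, -0.002])
```

View pics/w5.png

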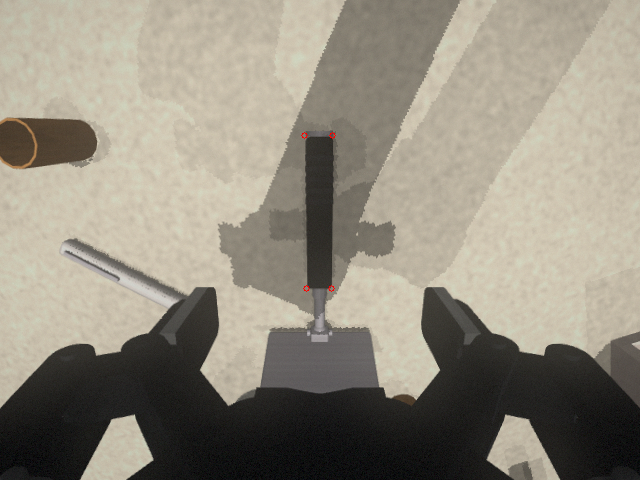

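Request:
{"method": "servo_tool", "body": {"targets": [[-1,[0,-0.0025,0.05],[0.009,0,0]],[-1,[0,-0.0025,0.1],[0.009,0,0]],[-1,[0,-0.0025,0.125],[0.009,0,0]],[-1,[0,-0.0025,0.135],[0.009,-0.002,-0.002]],[-1,[0,-0.0025,0.136],[0.009,-0.002,-0.002]]]}}

```text
time_s: 14.3
tool_pos: [0.4929, -0.289, 0.0041]
tool_rot: [[0.344, 0.939, -0.0], [0.939, -0.344, -0.001], [-0.001, 0.0, -1.0]]
force: [0.9, -0.5, -0.2]
grip_width: 0.0856
```

Run:
```python
from h import *
from plan import *
s=get_state();q=s["qpos"];print(s["tool_pos"],s["force"],s["time_s"])
p,R=grasp(); print(p, rel(p,R))
```

```text
[ 0.4929 -0.289   0.0041] [ 0.9246 -0.4905 -0.1644] 14.3
[ 0.4925 -0.289   0.004 ] ([-0.0001, -0.0004, 0.0001], [0.0, 0.001, 0.001])
```

Run:
```python
from h import *
import pickle
f=grab_frame("wrist"); s=get_state(); R=s["tool_rot"]; p=s["tool_pos"]
im=f["image"][:,:,::-1].copy(); cv2.imwrite("pics/w6.png",im)
for dz in (0,-.013,-.019,-.03):
    print(dz,w2p(f,[p+R@np.array([sx*.0425,y,dz]) for sx in (-1,1) for y in (-.011,.011)]).round(0).tolist())
for u,v in [(205,300),(212,295),(205,320),(435,300)]: print(u,v,R.T@(p2w(f,[[u,v]])[0]-p))
print(s["force"])
```

```text
0 [[223.0, 271.0], [227.0, 315.0], [415.0, 271.0], [411.0, 316.0]]
-0.013 [[215.0, 283.0], [220.0, 331.0], [423.0, 283.0], [419.0, 331.0]]
-0.019 [[211.0, 290.0], [216.0, 338.0], [428.0, 290.0], [423.0, 339.0]]
-0.03 [[202.0, 303.0], [208.0, 355.0], [437.0, 303.0], [431.0, 355.0]]
205 300 [-0.0425 -0.0102 -0.0263]
212 295 [-0.0423 -0.0086 -0.0188]
205 320 [-0.0426 -0.0029 -0.0283]
435 300 [ 0.0425 -0.0111 -0.028 ]
[0.4993 0.0257 0.4839]
```

View pics/w6.png

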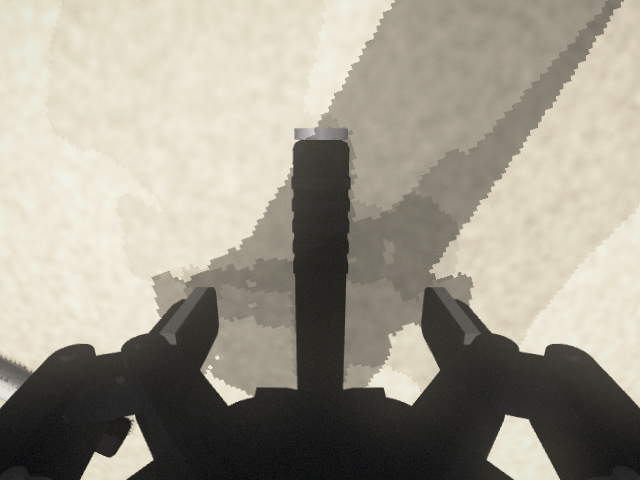

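Request:
{"method": "servo_tool", "body": {"targets": [[1,[0,0,0],[0,0,0]],[1,[0,0,0],[0,0,0]],[1,[0,0,0],[0,0,0]],[1,[0,0,0],[0,0,0]],[1,[0,0,0],[0,0,0]],[1,[0,0,0],[0,0,0]]], "newtons": 90}}

```text
time_s: 15.1
tool_pos: [0.4915, -0.2888, 0.0038]
tool_rot: [[0.345, 0.939, -0.001], [0.939, -0.345, 0.001], [0.0, -0.001, -1.0]]
force: [-1.6, 1.2, 5.2]
grip_width: 0.0185
```

Run:
```python
from h import *
from plan import *
s=get_state();q=s["qpos"];print(s["tool_pos"],q,s["force"],s["wrist_torque"],s["grip_width"],s["time_s"])
p,R=grasp(); pf,Rf=final()
for pp,RR in [(p+[0,0,.22],R),(pf+[-.06,0,.1],Rf),(pf,Rf)]:
    q,*e=go(q,pp,RR); print(pp,q,e)
```

```text
[ 0.4915 -0.2888  0.0038] [-0.0587  0.6348  0.6381  1.9518 -0.5537  0.7365  2.1284] [-1.6333  1.2092  5.193 ] [0.169  0.2101 0.0518] 0.018536414012852668 15.1
[ 0.4925 -0.289   0.224 ] [-0.2578  0.3195  0.859   1.8308 -0.2684  1.1126  1.915 ] [np.float64(1.5923047646504442e-13), np.float64(6.906952662451365e-14)]
[0.4167 0.1255 0.2066] [-0.775  -0.2087  0.2249  2.334   0.3614  0.7565  0.7172] [np.float64(5.003885148088525e-12), np.float64(1.364529694986971e-12)]
[0.4767 0.1255 0.1066] [-0.736   0.1055  0.2989  2.3132  0.3246  0.4438  0.7806] [np.float64(8.726349883714932e-14), np.float64(9.649155349414139e-14)]
```

Request:
{"method": "servo_tool", "body": {"targets": [[1,[0,0,-0.01],[0,0,0]],[1,[0,0,-0.03],[0,0,0]],[1,[0,0,-0.06],[0,0,0]],[1,[0,0,-0.095],[0,0,0]],[1,[0,0,-0.13],[0,0,0]],[1,[0,0,-0.165],[0,0,0]],[1,[0,0,-0.19],[0,0,0]],[1,[0,0,-0.2],[0,0,0]]]}}

```text
time_s: 16.1
tool_pos: [0.492, -0.2894, 0.2055]
tool_rot: [[0.345, 0.939, 0.001], [0.939, -0.345, -0.0], [0.0, 0.001, -1.0]]
force: [0.0, 0.7, -3.3]
grip_width: 0.0181
```

Run:
```python
from h import *
from plan import *
f=grab_frame("side"); cv2.imwrite("pics/s7.png",cv2.resize(f["image"][180:480,200:600,::-1],None,fx=2,fy=2))
s=get_state();q=s["qpos"];print(s["tool_pos"],q,s["force"],s["wrist_torque"],s["grip_width"],s["time_s"])
pf,Rf=final()
print(rel(pf+[-.06,0,.1],Rf))
for pp,RR in [(pf+[-.06,0,.1],Rf),(pf,Rf)]:
    q,*e=go(q,pp,RR); print(pp,q,e)
```

```text
[ 0.4923 -0.2894  0.2058] [-0.2474  0.3422  0.8521  1.8498 -0.2914  1.0779  1.934 ] [ 0.0636 -0.4235 -0.8842] [-0.0313  0.0049 -0.0377] 0.01787903006534281 16.15
([0.3634, -0.2141, -0.0012], [-0.343, 0.049, -0.277])
[0.4167 0.1255 0.2066] [-0.7884 -0.2102  0.2371  2.3345  0.3656  0.7578  0.7135] [np.float64(4.873283180837685e-12), np.float64(1.2027124549938564e-12)]
[0.4767 0.1255 0.1066] [-0.7493  0.1055  0.3129  2.3138  0.3213  0.4432  0.7837] [np.float64(9.801002706790812e-14), np.float64(1.0854666303842845e-13)]
```

View pics/s7.png

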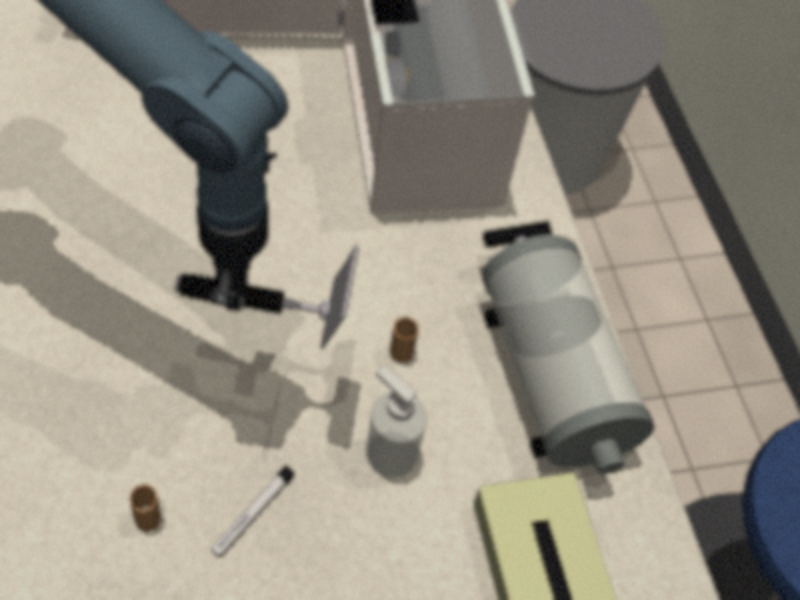

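Request:
{"method": "servo_tool", "body": {"targets": [[1,[0.018,-0.011,0],[-0.015,0.002,-0.012]],[1,[0.054,-0.032,0],[-0.05,0.007,-0.04]],[1,[0.1,-0.059,0],[-0.095,0.013,-0.075]],[1,[0.15,-0.088,0],[-0.14,0.02,-0.115]],[1,[0.2,-0.118,0],[-0.19,0.027,-0.152]],[1,[0.25,-0.147,0],[-0.235,0.034,-0.19]],[1,[0.3,-0.177,0],[-0.285,0.04,-0.23]],[1,[0.34,-0.2,-0.001],[-0.32,0.046,-0.26]]]}}

```text
time_s: 17.15
tool_pos: [0.4185, 0.1009, 0.2032]
tool_rot: [[0.086, 0.946, 0.313], [0.996, -0.083, -0.024], [0.003, 0.314, -0.949]]
force: [0.7, 0.8, -3.2]
grip_width: 0.0178
```

Run:
```python
from h import *
from plan import *
s=get_state();q=s["qpos"];print(s["tool_pos"],q,s["force"],s["grip_width"],s["time_s"])
pf,Rf=final()
print(rel(pf+[-.04,0,.06],Rf),rel(pf,Rf))
for pp,RR in [(pf+[-.04,0,.06],Rf),(pf,Rf)]:
    q,*e=go(q,pp,RR); print(pp,q,e)
```

```text
[0.4185 0.1009 0.2032] [-0.8115 -0.2283  0.3235  2.3452  0.3491  0.7691  0.7754] [ 0.7257  0.7719 -3.1549] 0.01784642600171858 17.15
([0.026, 0.0037, 0.0397], [-0.028, 0.001, -0.014]) ([0.0292, 0.0227, 0.1092], [-0.028, 0.001, -0.014])
[0.4367 0.1255 0.1666] [-0.8242 -0.1019  0.3147  2.3444  0.3751  0.633   0.7167] [np.float64(9.489809492268385e-16), np.float64(5.07383562355505e-16)]
[0.4767 0.1255 0.1066] [-0.7905  0.1057  0.3563  2.3155  0.311   0.4413  0.7936] [np.float64(1.1427109022033191e-14), np.float64(1.4243233506331435e-14)]
```

Request:
{"method": "servo_tool", "body": {"targets": [[1,[0.015,0.002,0.02],[-0.015,0,-0.007]],[1,[0.026,0.004,0.04],[-0.028,0,-0.014]],[1,[0.028,0.012,0.07],[-0.028,0,-0.014]],[1,[0.029,0.02,0.1],[-0.028,0.001,-0.014]],[1,[0.029,0.0227,0.109],[-0.028,0.001,-0.014]],[1,[0.029,0.0227,0.109],[-0.028,0.001,-0.014]],[1,[0.029,0.0227,0.109],[-0.028,0.001,-0.014]]]}}

```text
time_s: 18.02
tool_pos: [0.479, 0.1239, 0.1088]
tool_rot: [[0.075, 0.937, 0.341], [0.997, -0.071, -0.025], [0.001, 0.342, -0.94]]
force: [-0.0, -0.4, -1.9]
grip_width: 0.0183
```

Run:
```python
from h import *
from plan import *
import pickle
for n in ["side","top","wrist"]:
    f=grab_frame(n); pickle.dump(f,open(n+"8.pkl","wb")); im=f["image"][:,:,::-1]
    if n=="top": im=cv2.resize(im[80:340,170:430],None,fx=2.3,fy=2.3)
    if n=="side": im=cv2.resize(im[120:320,280:480],None,fx=3,fy=3)
    cv2.imwrite(f"pics/{n}8.png",im)
s=get_state();q=s["qpos"];print(s["tool_pos"],q,s["force"],s["wrist_torque"],s["grip_width"],s["time_s"])
pf,Rf=final(); print(rel(pf,Rf))
O=outline_of("wrist","mirror_face"); print([(o["confidence"],o["mask"].sum()) for o in O]); pickle.dump(O,open("w8m.pkl","wb"))
```

```text
[0.4793 0.1241 0.1091] [-0.7954  0.097   0.3614  2.3204  0.3173  0.4429  0.7869] [-0.5413 -0.3563 -2.4038] [ 0.0311  0.5696 -0.0055] 0.01855037450218649 18.175
([0.0012, -0.0034, 0.0014], [0.003, -0.001, -0.003])
[]
```

View pics/side8.png

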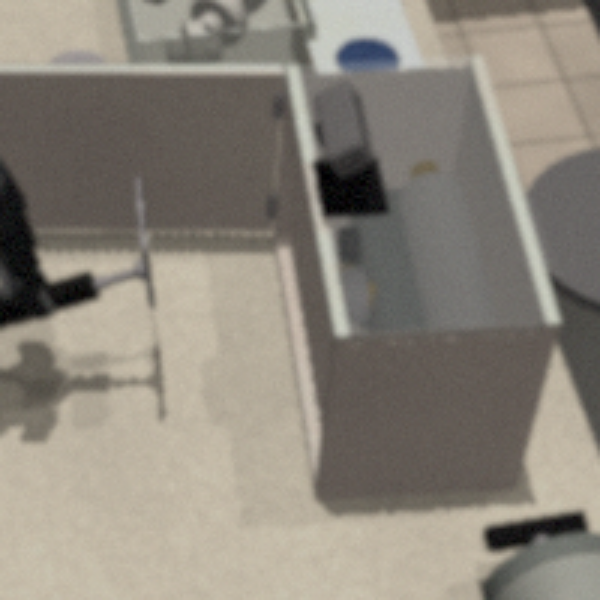

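View pics/top8.png

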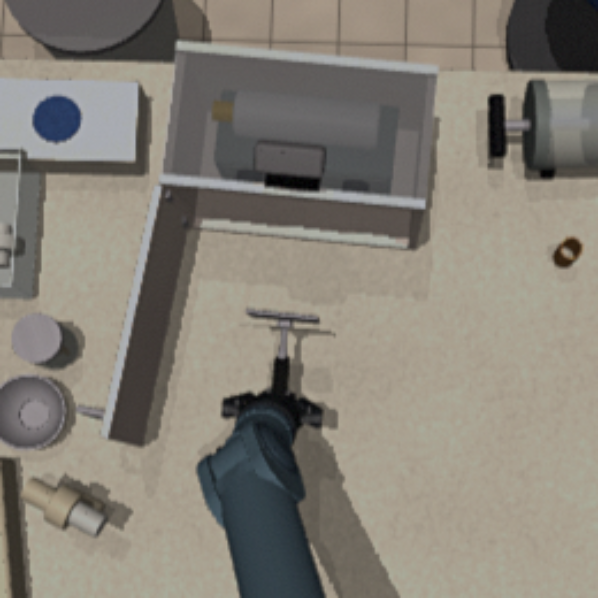

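View pics/wrist8.png

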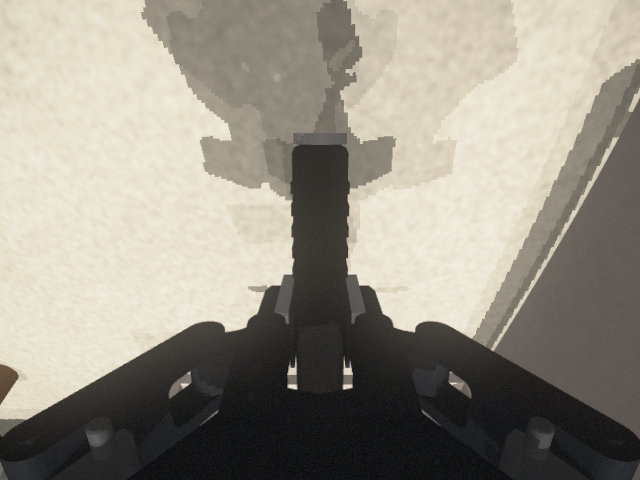

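Run:
```python
from h import *
from plan import *
import pickle
s=get_state(); R=s["tool_rot"]; p=s["tool_pos"]; Rh=R@T.T
o=p-Rh@np.array([.008,0,.004])
fc=o+Rh@FC(hd); Rf=Rh@ry(-hd)
c,sn=np.cos(CAB[2]),np.sin(CAB[2]); Rc=rz(CAB[2])
print("face cab",Rc.T@(fc-np.r_[CAB[:2],0]),"normal cab",Rc.T@Rf[:,0],"el",np.arcsin(Rf[2,0]))
# wrist: handle top in tool frame
f=pickle.load(open("wrist8.pkl","rb"))
v,u=np.mgrid[150:270,295:347]; X=p2w(f,np.c_[u.ravel(),v.ravel()]); L=(X-p)@R
k=(abs(L[:,0])<.014)&(L[:,2]>-.035)&(L[:,2]<-.005); L=L[k]
A=np.c_[L[:,1],L[:,0],np.ones(len(L))]; co=np.linalg.lstsq(A,L[:,2],rcond=None)[0]; print(len(L),"z=%.3f y + %.3f x + %.4f"%tuple(co), L.min(0),L.max(0))
ct=[L[abs(L[:,1]-y)<.003,0].mean() for y in (-.06,-.05,-.04,-.03)]; print("centerline x",ct)
# overlay
H=[fc+Rf@np.array([0,a*.046,b*.041]) for a,b in ((-1,-1),(-1,1),(1,1),(1,-1))]
Hb=[x-Rf[:,0]*.005 for x in H]
for n,(x0,y0,x1,y1,k) in dict(side=(310,170,345,230,12),top=(265,205,320,235,12)).items():
    f=pickle.load(open(n+"8.pkl","rb")); im=cv2.resize(f["image"][y0:y1,x0:x1,::-1],None,fx=k,fy=k,interpolation=cv2.INTER_CUBIC)
    for Q,col in ((H,(0,0,255)),(Hb,(0,200,0))):
        pts=((w2p(f,Q)-[x0,y0]+.5)*k-.5).astype(int); cv2.polylines(im,[pts],True,col,1)
    cv2.imwrite(f"pics/{n}9.png",im)
```

```text
face cab [-0.1475 -0.0016  0.1876] normal cab [ 0.9957 -0.0026  0.0923] el 0.09241425292382782
6206 z=-0.004 y + 0.010 x + -0.0212 [-0.0093 -0.0639 -0.0236] [ 0.0104 -0.0196 -0.0144]
centerline x [np.float64(0.00034452535929876217), np.float64(0.0003862780936936734), np.float64(0.0003440693982873363), np.float64(0.0003885895834075732)]
```

View pics/side9.png

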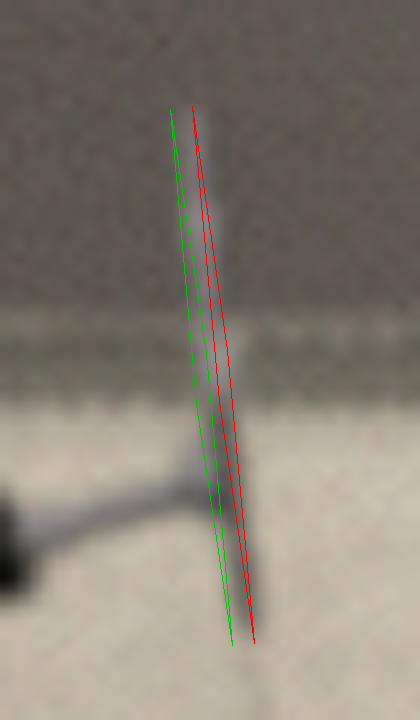

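View pics/top9.png

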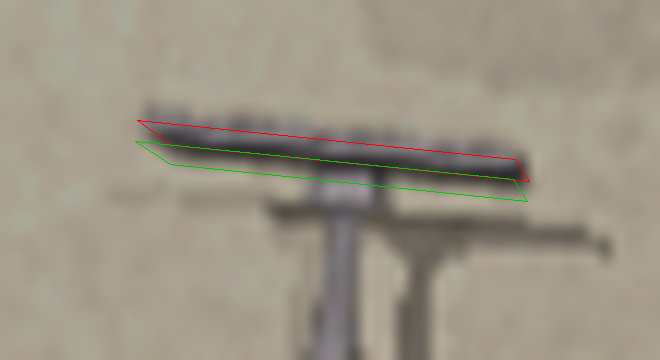

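Request:
{"method": "servo_tool", "body": {"targets": [[1,[0.001,-0.003,0.0],[0.002,0,-0.002]],[1,[0.0015,-0.005,0.0005],[0.003,-0.001,-0.003]],[1,[0.0015,-0.005,0.0005],[0.003,-0.001,-0.003]],[1,[0.0015,-0.005,0.0005],[0.003,-0.001,-0.003]],[1,[0.0015,-0.005,0.0005],[0.003,-0.001,-0.003]],[1,[0.0015,-0.005,0.0005],[0.003,-0.001,-0.003]]]}}

```text
time_s: 18.98
tool_pos: [0.4748, 0.1255, 0.1061]
tool_rot: [[0.073, 0.938, 0.338], [0.997, -0.068, -0.026], [-0.002, 0.339, -0.941]]
force: [-0.8, -0.6, -2.2]
grip_width: 0.0181
```

Run:
```python
from h import *
from plan import *
f=grab_frame("top"); g=grab_frame("side")
cv2.imwrite("pics/t10.png",f["image"][:,:,::-1]); 
s=get_state(); R=s["tool_rot"]; p=s["tool_pos"]; Rh=R@T.T
o=p-Rh@np.array([.008,0,.004]); fc=o+Rh@FC(hd); Rf=Rh@ry(-hd); Rc=rz(CAB[2])
fl=Rc.T@(fc-np.r_[CAB[:2],0]); n=Rc.T@Rf[:,0]
print("face cab",fl,"normal",n,"el",np.arcsin(n[2]))
l=np.array([.008,0,.303]); G2=np.array([.04,0,.095])
# where on the mirror does camera see gauge: reflect gauge
gi=G2-2*((G2-fl)@n)*n; t=((fl-l)@n)/((gi-l)@n); hit_=l+t*(gi-l); print("gauge seen at offset from mirror middle",(hit_-fl)*1000,"mm")
print(s["joint_velocities"],s["force"],s["wrist_torque"],s["grip_width"],s["time_s"])
# door angle from depth: top edge points
C=cloud(f); C=C[(C[:,2]>.22)&(C[:,2]<.245)&(C[:,0]<.70)&(C[:,0]>.42)&(C[:,1]>.2)&(C[:,1]<.42)]
k=np.polyfit(C[:,0],C[:,1],1); print("door line slope",k,len(C),"angle",np.pi/2+np.arctan(-k[0])+CAB[2])
for t in ["gel_bottle","mouthpiece_a","torch","steel_bowl","jar","flow_head"]:
    for nm,fr in (("top",f),("side",g)):
        print(nm,t,[(np.round(cam(fr,d["position"]),3).tolist(),round(d["confidence"],2)) for d in look_for(nm,t)[:2]])
```

```text
face cab [-0.1517 -0.      0.1843] normal [ 0.9961 -0.0002  0.0883] el 0.08839318540713689
gauge seen at offset from mirror middle [-0.2819  0.0812  3.1807] mm
[ 0.0003 -0.0015  0.0001 -0.0013  0.0002  0.0019 -0.0013] [-0.7113  0.818  -2.2043] [0.0436 0.5793 0.0009] 0.01771335565694268 19.075
door line slope [-0.1859  0.4106] 541 angle 1.6820565278421573
top gel_bottle [([0.651, -0.399, 0.108], 0.88)]
side gel_bottle [([0.655, -0.423, 0.106], 0.74)]
top mouthpiece_a [([0.566, 0.118, 0.209], 0.47), ([0.708, -0.282, 0.042], 0.46)]
side mouthpiece_a [([0.585, 0.299, 0.147], 0.74), ([0.363, -0.455, 0.037], 0.63)]
top torch [([0.487, -0.455, 0.016], 0.52)]
side torch [([0.487, -0.46, 0.012], 0.86)]
top steel_bowl [([0.455, 0.495, 0.02], 0.59), ([0.362, -0.447, 0.04], 0.39)]
side steel_bowl [([0.588, 0.295, 0.145], 0.28)]
top jar [([0.541, 0.452, 0.095], 0.79), ([0.653, -0.4, 0.109], 0.56)]
side jar [([0.552, 0.483, 0.098], 0.5)]
top flow_head [([0.326, 0.396, 0.134], 0.72)]
side flow_head [([0.318, 0.386, 0.069], 0.95)]
```

View pics/t10.png

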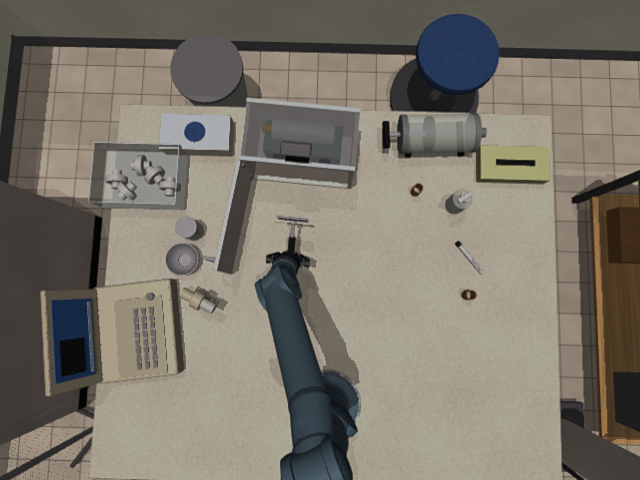

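Run:
```python
from plant import *
s=get_state(); print(s["tool_pos"],s["time_s"],s["grip_width"])
print(close_job())
```

```text
[0.47475716 0.12557403 0.10607679] 19.675 0.01809890463319633
the job is handed in; nothing more can be done
None
```

The door is open past square, and I handed the job in at about 19.7 s of the 59 s with the arm holding the mirror steady in front of the opening.

**Door:** I opened it by its handle. It stands at about 1.65 rad by the arm's pose and about 1.68 rad in the last top picture; the two differ slightly, but both are past 1.57.

**Mirror:** By arm pose and the measured head angle (-0.257 rad), the glass is 152 mm out in front, centred sideways and 184 mm above the desk. The midway height is 199 mm; I set it about 15 mm lower so it is nearer equally far from lens and gauge. A reflection calculation puts the gauge about 3 mm above the middle of the glass. I could not look through the cabinet's camera to confirm this. The side and top pictures show the glass about 1 pixel (2–3 mm) further forward than that calculation, and I only partly allowed for this.

**Grip and steadiness:** The arm was still at the last check. The handle had not slipped in pitch, and the small forces on the tool fit the mirror's weight.

**Other things on the desk:** They stand where they were, within the networks' scatter. Some side-view network detections were wrong, taking the door for the bowl or a mouthpiece tube. I went by the top picture, which shows nothing shifted.

**Joint limits:** On the first approach to the mirror, joints 2 and 3 came right up to their range limits (-0.4106 and 1.5702 rad, against the stated -0.41 and 1.57). I backed away and took another route; the arm gave no sign of a fault.

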